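# Fetch a bush from the crowded dispenser

### The arm

A 6-joint arm with a two-finger parallel gripper is mounted at the origin on the work surface. World frame = base frame: x ahead of the robot, y to its left, z up, the work surface at z = 0. Lengths are in m, angles in rad, forces in N, time in s.
With the tool pointing down it reaches from about 0.425 to 0.95 m from the base axis. Payload 3.5 kg.
Tool frame: the origin (TCP) lies midway between the tips of the shut fingers; the grasp point (between the pads) lies 19 mm behind it; z points along the fingers, y is the line along which they close (so a half turn about z gives the same grasp; the last joint's range is limited). The gripper opens to 85 mm and grips with 20 to 120 N. Pads are 22 mm wide; open, the fingers measure 114 mm over their backs; the gripper's body (76 mm by 85 mm) begins 54 mm behind the grasp point. The pads swing forward as they close: fully open they stand 13 mm farther back than shut.
Start: joints at [-1.275, 0.286, 1.577, -0, 1.279, -0.15], TCP at [0.291, -0.609, 0.231] pointing down, gripper open.
Joint ranges: [-2.77, 2.77], [-0.9, 2.22], [0.21, 2.48], [-1.53, 4.67], [0.24, 2.81], [-2.84, 2.84]. Speed limits (rad/s): [2.79, 2.79, 3.14, 3.14, 3.14, 3.14].

### API

Orientations are given as a unit quaternion [x, y, z, w].
In Python, from plant import ctrl gives the robot as it stands. The module is installed in compiled form; this text tells all that it offers.
- The arm moves only by the shell command python3 -m inch 'ROWS' [FORCE]. ROWS is JSON, a list of rows, each a list of 5 numbers: the closure, from 0 (fully open) to 1 (shut), then the shift along the tool's x, y, z in m, then the turn about the tool's z in degrees. A call has 1 to 5 rows; each row is the pose to reach, as a shift and turn from the pose commanded when the call began, along the tool's axes at that moment; what a row does not reach only later rows make up. A row lasts 1/12 s, in which the tool goes at most 41.7 mm and 7.16 degrees, less where a joint would pass 70% of its speed; a pose out of reach is approached as far as the arm can. A call with a gripper value outside its range is refused whole. The fingers move at their own pace and stop on an object; FORCE is the grip in N (left out, the last holds). Time passes only in rows, so rows that repeat a pose let the fingers close. It gives the time, the measured TCP pose, the force, the opening and the grip force at its end, in the units of the state.
- ctrl.get_state(): the state, without advancing time (a new reading comes with each control period).
- ctrl.read_camera(name): name is "scene" or "top"; returns a dict with "pixels" (384x512x3 uint8, red, green, blue), "depth" (384x512 float32, m along the optical axis (not along the pixel's ray), 0 where there is no reading), "fx", "fy", "cx", "cy" (pixels), "xyz" and "rotation" of the camera in the world. Camera axes: x right, y down, z forward; pixel columns grow to the right and rows downward; lengths in m; the calibration is good to about 2 mm. A picture is of the moment at which its call begins.
- ctrl.sign_off(): hands the job in; it is judged then, once.
Trained networks look in a picture, given as the dict that the camera call returned (one of the last four; its "shot" number tells which), for a name from the list of things; names that differ only in an ending like _2 or _b are one class to them, and where a whole thing is asked for, a point or a joint stands for the part that bears it (a point fixed in the world has none). Each returns a list of dicts, best first, with "score" (0 to 1); they miss things now and then, are a little off and sometimes report something else, mostly with a low value. They report only what shows in the picture. A call takes as long as a camera call. They do not tell look-alikes from the thing itself.
- ctrl.spot_in(query, picture): "at" ([column, row] in pixels, amid what is visible of it).
- ctrl.tip_of(query, picture): "at" ([column, row] in pixels: a listed point, or the origin of a listed thing).
The state is a dict: "time": time; "qpos": joint angles; "dq": joint speeds; "joint_efforts": joint torques, N m; "eef_pos": TCP position; "tcp_rot": TCP orientation; "contact_force": force on the tool from outside, world axes, zero at the start; "wrist_torque": the same for the moment, N m; "opening": opening from 0.0 (shut) to 1.0 (fully open); "finger_force": force on a finger pad.
Only numpy, scipy, OpenCV 4.12 (cv2) and the standard library are available. Lean on these libraries where they do the work, as an engineer would, in place of code of your own. Each camera call takes 0.05 s, during which the arm holds its last target. There are 200 camera calls.

### The job

Three fittings (a handwheel valve, a filter canister and a relief valve) stand crowded round the outlet of the sloped bush dispenser. Move all three out of the way onto the black rubber mat, then take the end bush off the dispenser's stop, so that the next one rolls down to the stop, and lay it in the wooden cradle of the job tray; then stand each fitting back upright on the dispenser's plate, on the same spot where it stood at the start. Do not tip the fittings over, and leave the pipe cap on the mat and the small flange in the tray where they are.

Things in the scene. Friction and masses are not known exactly. Their poses are not given: they have to be found in the camera images.
- handwheel_valve: dark steel valve standing upright, 113 mm tall, round foot 64 mm across, a short side stub at mid height (34 mm out from the axis along its x), and on top a steel handwheel: a disc 50 mm across, from 99 to 111 mm above the foot, with free space round the thin stem below it; grip the wheel across its rim. 0.4 to 0.7 kg. Origin: centre of the foot's underside, z up.
- filter_canister: blue painted cylinder 60 mm across and 82 mm tall with a bare steel neck 28 mm across on top, up to 125 mm above the foot; grip the neck near its top. 0.35 to 0.65 kg. Origin: centre of the underside, z up.
- relief_valve: bright steel valve standing upright, 131 mm tall: round foot flange 64 mm across with small bolts, belly, and a slim round bonnet 33 mm across from 66 to 120 mm above the foot with a tapered tip above that; grip the bonnet. 0.4 to 0.8 kg. Origin: centre of the foot's underside, z up.
- bush_end: brass bush, a cylinder 36 mm across and 50 mm long, the lowest of three alike in the dispenser, lying crosswise against the stop. Grip it by its two flat ends from above. 0.22 kg. Origin: its centre; its y axis is the cylinder's axis (x and z turn as it rolls).
- bush_next: the second brass bush, same size, touching the end one on the uphill side; rolls about 36 mm down to the stop by itself when the end one is lifted away (a third one follows it). Origin: its centre, y axis along the cylinder.
- dispenser: fixed white plate, top at 6 mm, with a 36 mm wide rail track rising 10 deg to +x. Origin: table level under the stopped bush, whose centre is at z 56 mm; y along the bush. Stop 36 mm wide, 60 mm high, at x -24 to -15. Cheeks (64 mm overall) only from x = 26 on, to 90 mm high; its ends are free. Fittings stand on grey marks near (-72,0), (0,78), (0,-78) mm, any on any, up to 5 mm off.
- mat: fixed black rubber mat 220 x 200 mm (its x and y), 4 mm thick, the side area for the fittings, to the left or to the right of the dispenser. Origin: centre of its underside at table level. The pipe cap stands near the corner at about (+75, +65) mm in its frame, the other three quarters are free.
- job_tray: fixed grey tray, floor 4 mm, walls 16 mm high; beside the dispenser, across from the mat. Origin: table level under the cradle's middle; tray spans x -55 to 135, y -75 to 75 mm. Cradle: two plywood ribs along y, 30 mm long, 10 thick, tops at 22 mm, at x = -18 and 18; the bush lies between and on them along y, centre 34.5 mm above the table. The small flange lies near x = 90.
- pipe_cap: bystander: steel pipe cap, 42 mm across, 28 mm tall, on the mat. Origin: centre of its underside.
- small_flange: bystander: flat steel ring 56 mm across, 12 mm thick, lying in the job tray. Origin: centre of its underside.
Not all that is in view belongs to the job. Leave any red or yellow look-alike of the relief_valve alone.

How it is judged:
On the way, in this order (a step that is already met when the one before it is completed fails the run):
1. all three fittings stand upright on the mat together (x of handwheel_valve in the frame of mat between -0.11 and 0.11 m and y of handwheel_valve in the frame of mat between -0.1 and 0.1 m and z of each of handwheel_valve, filter_canister, relief_valve in the frame of mat below 0.01 m and angle between each of handwheel_valve, filter_canister, relief_valve's own z axis and vertical below 0.1 rad and x of filter_canister in the frame of mat between -0.11 and 0.11 m and y of filter_canister in the frame of mat between -0.1 and 0.1 m and x of relief_valve in the frame of mat between -0.11 and 0.11 m and y of relief_valve in the frame of mat between -0.1 and 0.1 m), for 0.2 s.
2. the end bush lies in the cradle and the next bush is at the stop (horizontal distance between bush_end and job_tray below 0.01 m and angle between the y axis of bush_end and the y axis of job_tray, either way round below 0.2 rad and z of bush_end in the frame of job_tray below 0.042 m and linear speed of each of bush_end, bush_next below 0.02 m/s and x of bush_next in the frame of dispenser between -0.008 and 0.008 m and y of bush_next in the frame of dispenser between -0.01 and 0.01 m and z of bush_next in the frame of dispenser below 0.064 m), for 0.2 s.
At the end, for the whole second after the job is handed in: End bush at rest down in the tray cradle (10 mm of its middle, 0.2 rad of the tray's y); next bush at rest at the stop (8 mm along, 10 mm across the track); each of the three fittings at rest, upright (0.1 rad), within 15 mm of where it stood at the start (all of step 2 and distance of each of handwheel_valve, filter_canister, relief_valve from where it was at the start of the episode below 0.015 m and angle between each of handwheel_valve, filter_canister, relief_valve's own z axis and vertical below 0.1 rad and linear speed of each of handwheel_valve, filter_canister, relief_valve below 0.02 m/s); the robot touches nothing.
It fails at once if a fitting is tipped over (more than 0.7 rad) (angle between any of handwheel_valve, filter_canister, relief_valve's own z axis and vertical above 0.7 rad).
It fails at once if the pipe cap or the small flange is moved by more than 20 mm (distance of any of pipe_cap, small_flange from where it was at the start of the episode above 0.02 m).
It also fails if it takes over 150 s, if anything falls off the work surface, if the arm or the gripper's body presses on something with over 40 N, if the wrist force passes 120 N, or if a joint passes its speed limit or range.

## Working session

There is one attempt and no reset: what is moved stays moved. The work goes in short steps, Python scripts to look and compute and a shell command to move; the robot and the scene stay as the last step left them, time stands still between calls to the robot, and variables do not carry over. Pictures are saved under pics/ and viewed, at most 14 in all, crops included, and the job is handed in when it is done.

```bash
mkdir -p pics; cat > h.py <<'E'
import numpy as np,cv2
from plant import ctrl
from scipy.spatial.transform import Rotation as R
def shot(n,f=None):
    p=ctrl.read_camera(n)
    if f: cv2.imwrite('pics/'+f,p['pixels'][:,:,::-1])
    return p
def cam(p):
    r=np.array(p['rotation'],float)
    if r.shape==(4,): r=R.from_quat(r).as_matrix()
    return r,np.array(p['xyz'])
def cloud(p):
    r,t=cam(p);v,u=np.mgrid[:384,:512];d=p['depth']
    c=np.stack([(u-p['cx'])/p['fx']*d,(v-p['cy'])/p['fy']*d,d],-1)
    w=c@r.T+t; w[d==0]=np.nan; return w
def atz(p,uv,z):
    r,t=cam(p);d=r@np.array([(uv[0]-p['cx'])/p['fx'],(uv[1]-p['cy'])/p['fy'],1]);return t+d*(z-t[2])/d[2]
E
python3 - <<'E'
from h import *
for n in('top','scene'):
    p=shot(n,n+'0.png');w=cloud(p);print(n,np.round(p['xyz'],3),np.round(cam(p)[0],2).tolist(),p['fx'])
    for q in 'handwheel_valve filter_canister relief_valve bush_end bush_next dispenser mat job_tray pipe_cap small_flange'.split():
        for f in('tip_of','spot_in'):
            print(q,f,[(np.round(a['at']).tolist(),round(a['score'],2),np.round(w[int(a['at'][1]),int(a['at'][0])],3).tolist()) for a in getattr(ctrl,f)(q,p)[:4]])
print(ctrl.get_state())
E
```

```text
top [0.336 0.026 0.936] [[-0.04, -0.98, 0.22], [-1.0, 0.04, -0.01], [-0.0, -0.22, -0.98]] 386.75643706268
handwheel_valve tip_of [([285.0, 180.0], 0.71, [0.556, -0.052, 0.074])]
handwheel_valve spot_in [([284.0, 174.0], 0.74, [0.56, -0.049, 0.111]), ([256.0, 179.0], 0.66, [0.565, 0.012, 0.059])]
filter_canister tip_of [([221.0, 170.0], 0.66, [0.58, 0.094, 0.089]), ([253.0, 170.0], 0.65, [0.58, 0.021, 0.078])]
filter_canister spot_in [([217.0, 165.0], 0.81, [0.582, 0.098, 0.12])]
relief_valve tip_of [([167.0, 261.0], 0.69, [0.38, 0.212, 0.094]), ([196.0, 231.0], 0.59, [0.442, 0.149, 0.093]), ([252.0, 176.0], 0.45, [0.568, 0.024, 0.07])]
relief_valve spot_in [([168.0, 260.0], 0.74, [0.383, 0.212, 0.091]), ([195.0, 230.0], 0.56, [0.443, 0.149, 0.121])]
bush_end tip_of [([252.0, 173.0], 0.84, [0.576, 0.021, 0.074])]
bush_end spot_in [([250.0, 173.0], 0.58, [0.577, 0.028, 0.072])]
bush_next tip_of [([256.0, 152.0], 0.55, [0.623, 0.012, 0.083])]
bush_next spot_in [([255.0, 155.0], 0.73, [0.617, 0.012, 0.082])]
dispenser tip_of [([252.0, 177.0], 0.7, [0.566, 0.022, 0.065]), ([252.0, 203.0],
[... 2700 characters left out ...]

{'time': 2.1, 'qpos': array([-1.27496073e+00,  2.86282225e-01,  1.57670959e+00,  6.02776042e-06,
        1.27860489e+00, -1.50007674e-01]), 'dq': array([-0.00039299,  0.00058757,  0.00034457,  0.00024816,  0.00023641,
       -0.00030436]), 'joint_efforts': array([ 1.81936657e-04, -4.05948901e+01, -2.92928874e+01, -1.77925021e-04,
        5.71582277e-04, -5.59586852e-06]), 'eef_pos': array([ 0.2910905 , -0.60898749,  0.23133153]), 'tcp_rot': array([ 9.75255890e-01,  2.21079058e-01,  2.73085252e-06, -2.23115728e-06]), 'contact_force': array([0.00742302, 0.87132537, 0.01886161]), 'wrist_torque': array([-0.03259651,  0.01007961, -0.02544147]), 'finger_force': 0.0, 'opening': 0.9936828363412911}
```

View pics/top0.png

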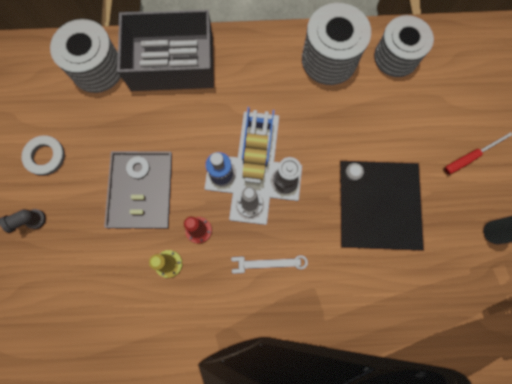

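View pics/scene0.png

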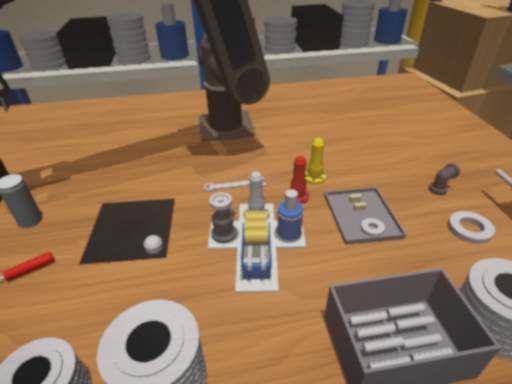

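Top picture: the grey relief valve is at about (250,200). The red one at (197,230) and the yellow one at (167,262) are look-alikes to leave alone. The canister is at (218,168), the handwheel valve at (288,175), the mat at (381,205) with the cap at (355,172), and the tray at (140,190) with the cradle at (137,204). The scene view agrees: relief valve (256,190), red (300,182), yellow (315,163).

```bash
python3 - <<'E'
from h import *
from scipy.optimize import least_squares
P={n:shot(n) for n in('top','scene')}
W={n:cloud(p) for n,p in P.items()}
np.savez('first.npz',**{n:W[n] for n in W})
def fit(pts,r,x0):
    return least_squares(lambda c:np.hypot(*(pts[:,:2]-c).T)-r,x0,loss='soft_l1',f_scale=.002).x
def near(w,c,r,z0,z1): 
    m=(np.hypot(w[...,0]-c[0],w[...,1]-c[1])<r)&(w[...,2]>z0)&(w[...,2]<z1);return w[m]
for nm,c,z0,z1 in(('wheel',(.565,-.055),.103,.125),('neck',(.585,.1),.118,.135),('tip',(.498,.022),.124,.14),('bonnet',(.498,.022),.072,.118),('can',(.585,.1),.02,.078),('hwfoot',(.565,-.055),.0,.05)):
    for n in W:
        a=near(W[n],c,.04,z0,z1)
        if len(a)<4: print(nm,n,len(a));continue
        b=(a.min(0)+a.max(0))/2
        print(nm,n,len(a),'mean',a.mean(0).round(4),'mid',b.round(4),'ext',(np.ptp(a,axis=0)).round(3))
for nm,r,c,z0,z1 in(('bonnet',.0165,(.498,.022),.072,.115),('neck',.014,(.585,.1),.086,.12),('can',.03,(.585,.1),.02,.076)):
    a=near(W['scene'],c,.045,z0,z1);print('fit',nm,fit(a,r,c),len(a))
# colour based: mat, tray, brass
for n in W:
    im=P[n]['pixels'];w=W[n];hsv=cv2.cvtColor(im,cv2.COLOR_RGB2HSV)
    m=(im.max(-1)<45)&(abs(w[...,2])<.02)&(np.hypot(w[...,0]-.5,w[...,1]+.29)<.17)
    print(n,'mat',cv2.minAreaRect(w[m][:,:2].astype(np.float32)),m.sum())
    g=(hsv[...,1]<40)&(np.hypot(w[...,0]-.555,w[...,1]-.30)<.14)&(w[...,2]<.03)&(w[...,1]>.2)
    print(n,'tray',cv2.minAreaRect(w[g][:,:2].astype(np.float32)),g.sum())
    k=(hsv[...,1]>60)&(hsv[...,2]>120)&(w[...,2]>.013)&(w[...,2]<.03)&(np.hypot(w[...,0]-.53,w[...,1]-.296)<.045)
    print(n,'cradle',w[k].mean(0),w[k].min(0),w[k].max(0),k.sum())
    b=(hsv[...,1]>90)&(w[...,2]>.055)&(np.hypot(w[...,0]-.61,w[...,1]-.015)<.07)&(hsv[...,0]<35)
    a=w[b];print(n,'brass',cv2.minAreaRect(a[:,:2].astype(np.float32)),a.mean(0),a.min(0),a.max(0))
    h=(hsv[...,1]<45)&(im.min(-1)>140)&(abs(w[...,2]-.006)<.006)&(np.hypot(w[...,0]-.58,w[...,1]-.02)<.17)
    print(n,'plate',cv2.minAreaRect(w[h][:,:2].astype(np.float32)))
c=P['top']['pixels'][100:250,120:320];cv2.imwrite('pics/crop.png',cv2.resize(c,None,fx=4,fy=4,interpolation=2)[:,:,::-1])
E
```

```text
wheel top 416 mean [ 0.57   -0.0599  0.1155] mid [ 0.5703 -0.0603  0.113 ] ext [0.049 0.049 0.019]
wheel scene 319 mean [ 0.5749 -0.0636  0.1141] mid [ 0.5717 -0.0635  0.1124] ext [0.049 0.049 0.016]
neck top 137 mean [0.5933 0.0982 0.131 ] mid [0.5949 0.0984 0.1267] ext [0.027 0.026 0.016]
neck scene 127 mean [0.6002 0.0942 0.1277] mid [0.5966 0.0955 0.1257] ext [0.029 0.027 0.014]
tip top 170 mean [0.5129 0.0313 0.1339] mid [0.5146 0.0309 0.132 ] ext [0.031 0.032 0.016]
tip scene 110 mean [0.5224 0.0266 0.1318] mid [0.5201 0.0273 0.1312] ext [0.026 0.032 0.014]
bonnet top 60 mean [0.5024 0.0308 0.0946] mid [0.5059 0.0307 0.0949] ext [0.018 0.032 0.046]
bonnet scene 191 mean [0.5277 0.0261 0.0954] mid [0.525  0.027  0.0949] ext [0.017 0.03  0.045]
can top 140 mean [0.5722 0.0924 0.0474] mid [0.5816 0.0973 0.0488] ext [0.033 0.056 0.057]
can scene 228 mean [0.6152 0.0928 0.0477] mid [0.6069 0.0947 0.0486] ext [0.036 0.06  0.057]
hwfoot top 425 mean [ 0.5523 -0.0497  0.011 ] mid [ 0.5637 -0.0548  0.0251] ext [0.077 0.079 0.05 ]
hwfoot scene 437 mean [ 0.5823 -0.054   0.0181] mid [ 0.5
[... 790 characters left out ...]
602), (0.22337740659713745, 0.28470152616500854), 57.711219787597656)
scene mat ((0.0, 0.0), (0.0, 0.0), 0.0) 0
scene tray ((0.5657405853271484, 0.2960349917411804), (0.14820878207683563, 0.19151735305786133), 87.40789031982422) 2532
scene cradle [0.52775252 0.29716288 0.01872351] [0.50416197 0.28247083 0.01338133] [0.54933986 0.31311578 0.0233733 ] 94
scene brass ((0.624798595905304, 0.014122769236564636), (0.12344693392515182, 0.09912397712469101), 80.20061492919922) [0.63429939 0.00660872 0.07702717] [ 0.57137669 -0.04053669  0.05653356] [0.67649374 0.08201856 0.11865506]
scene plate ((0.607858419418335, 0.011196941137313843), (0.2652800977230072, 0.23504237830638885), 29.480205535888672)
```

View pics/crop.png

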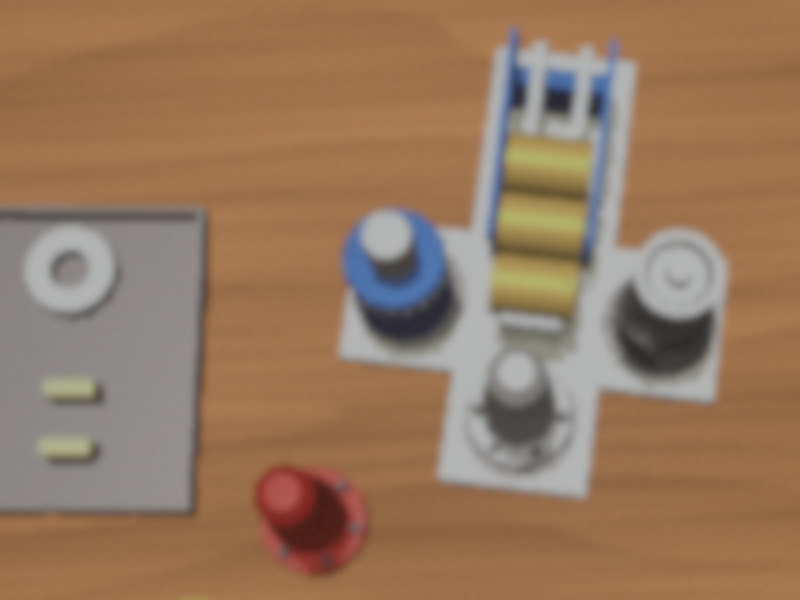

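The close crop confirms the choice: the grey relief valve at (518,400) stands on the plate, while the red one at (300,500) stands off it on the wood. Measured dispenser yaw is about -9°, and heights and spacings match the given sizes. I start with the handwheel valve.

```bash
cat > go.py <<'E'
import sys;from h import *
x,y,z=map(float,sys.argv[1:4]);yaw=float(sys.argv[4]) if len(sys.argv)>4 else None
s=ctrl.get_state();r=R.from_quat(s['tcp_rot']).as_matrix();cy=np.degrees(np.arctan2(r[1,0],r[0,0]))
d=r.T@(np.array([x,y,z])-s['eef_pos']);print('shift',d.round(4),'turn',None if yaw is None else round(-((yaw-cy+180)%360-180),2),'calls',np.linalg.norm(d)/.208,'t',s['time'],'yaw',cy,'q6',s['qpos'][5],'op',s['opening'])
E
python3 -m inch '[[0,0,0,0,34.5],[0,0,0,0,34.5],[0,0,0,0,34.5],[0,0,0,0,34.5],[0,0,0,0,34.5]]' 40
for i in 1 2 3; do python3 -m inch '[[0,0.0127,-0.039,0,0],[0,0.0254,-0.078,0,0],[0,0.0382,-0.117,0,0],[0,0.0509,-0.156,0,0],[0,0.0636,-0.1949,0,0]]'; done
python3 go.py .571 -.0615 .088 -9
```

```text
time: 2.62
eef_pos: [0.2911, -0.609, 0.2313]
tcp_rot: [0.997, -0.081, -0.0, -0.0]
contact_force: [1.0, -0.9, 0.5]
opening: 1.001
finger_force: 0.0
time: 3.03
eef_pos: [0.3847, -0.4247, 0.2314]
tcp_rot: [0.997, -0.078, 0.0, 0.0]
contact_force: [0.7, 0.3, -0.0]
opening: 0.999
finger_force: 0.0
time: 3.45
eef_pos: [0.478, -0.2419, 0.2317]
tcp_rot: [0.997, -0.078, 0.0, 0.0]
contact_force: [1.5, -0.2, -0.6]
opening: 1.001
finger_force: 0.0
time: 3.87
eef_pos: [0.5712, -0.0591, 0.2317]
tcp_rot: [0.997, -0.078, 0.0, 0.0]
contact_force: [-0.4, -0.3, 0.1]
opening: 1.001
finger_force: 0.0
shift [0.     0.0024 0.1437] turn 0.05 calls 0.6910638782020305 t 3.8667 yaw -8.946527171972226 q6 1.4472553751813413 op 1.001240701945112
```

```bash
python3 -m inch '[[0,0,0,0.035,0],[0,0,0,0.07,0],[0,0,0,0.105,0],[0,0,0,0.13,0],[0,0,0,0.143,0]]'
python3 -m inch '[[0.2,0,0,0,0],[0.35,0,0,0,0],[0.45,0,0,0,0],[0.6,0,0,0,0],[0.6,0,0,0,0]]' 40
python3 -m inch '[[0.6,0,0,0,0],[0.6,0,0,0,0],[0.6,0,0,0,0],[0.6,0,0,0,0]]'
python3 - <<'E'
from h import *
p=shot('scene');cv2.imwrite('pics/g1.png',cv2.resize(p['pixels'][120:290,130:380],None,fx=3,fy=3)[:,:,::-1])
E
```

```text
time: 4.28
eef_pos: [0.5681, -0.0602, 0.0842]
tcp_rot: [0.997, -0.078, -0.003, -0.001]
contact_force: [-1.3, 0.7, -0.5]
opening: 1.001
finger_force: 0.0
time: 4.7
eef_pos: [0.5724, -0.062, 0.0911]
tcp_rot: [0.997, -0.078, 0.002, 0.001]
contact_force: [-1.3, -1.3, 4.1]
opening: 0.569
finger_force: 42.1
time: 5.03
eef_pos: [0.5725, -0.062, 0.0911]
tcp_rot: [0.997, -0.078, 0.002, 0.001]
contact_force: [-1.4, -2.0, 6.2]
opening: 0.567
finger_force: 42.3
```

View pics/g1.png

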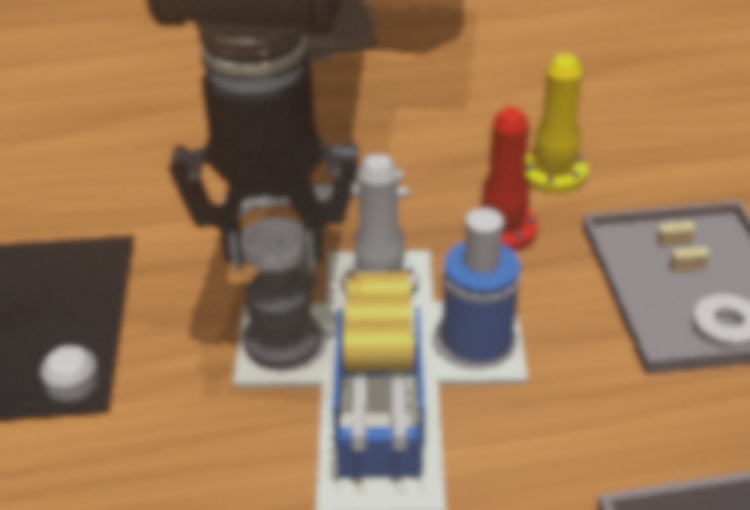

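```bash
python3 -m inch '[[0.6,0,0,-0.003,0],[0.6,0,0,-0.015,0],[0.6,0,0,-0.03,0],[0.6,0,0,-0.045,0],[0.6,0,0,-0.06,0]]' 70
for i in 1 2; do python3 -m inch '[[0.6,0.0017,0.02,0,0],[0.6,0.004,0.048,0,0],[0.6,0.0077,0.093,0,0],[0.6,0.01,0.121,0,0],[0.6,0.0117,0.141,0,0]]'; done
python3 -m inch '[[0.6,0,0,0,0],[0.6,0,0,0.01,0],[0.6,0,0,0.03,0],[0.6,0,0,0.04,0],[0.6,0,0,0.05,0]]'
python3 go.py .5516 -.3436 .090
```

```text
time: 5.5
eef_pos: [0.5693, -0.0605, 0.1479]
tcp_rot: [0.997, -0.078, -0.002, -0.001]
contact_force: [-0.8, 0.2, -3.6]
opening: 0.556
finger_force: 73.0
time: 5.92
eef_pos: [0.5589, -0.2046, 0.1477]
tcp_rot: [0.997, -0.079, -0.001, 0.0]
contact_force: [-0.8, -0.2, -4.8]
opening: 0.559
finger_force: 73.4
time: 6.33
eef_pos: [0.5484, -0.3459, 0.1475]
tcp_rot: [0.997, -0.079, -0.001, -0.0]
contact_force: [0.5, -0.3, -4.8]
opening: 0.561
finger_force: 73.6
time: 6.75
eef_pos: [0.5486, -0.3409, 0.0954]
tcp_rot: [0.997, -0.077, -0.002, -0.002]
contact_force: [0.3, -1.0, -4.8]
opening: 0.557
finger_force: 73.8
shift [0.0034 0.0022 0.0054] turn None calls 0.032495677348762846 t 6.75 yaw -8.888444430794623 q6 1.0127531573399735 op 0.5568515620638423
```

```bash
python3 -m inch '[[0.6,0,0,0.003,0],[0.6,0,0,0.006,0],[0.6,0,0,0.008,0],[0.6,0,0,0.009,0],[0.6,0,0,0.009,0]]'
python3 -m inch '[[0.6,0,0,0,0],[0.4,0,0,0,0],[0.3,0,0,0,0],[0,0,0,0,0],[0,0,0,0,0]]'
python3 -m inch '[[0,0,0,0,0],[0,0,0,-0.03,0],[0,0,0,-0.06,0],[0,0,0,-0.1,0],[0,0,0,-0.13,0]]'
python3 go.py .5145 .0295 .22
```

```text
time: 7.17
eef_pos: [0.5502, -0.3435, 0.09]
tcp_rot: [0.997, -0.078, 0.0, 0.0]
contact_force: [-1.4, -0.1, -4.0]
opening: 0.561
finger_force: 73.8
time: 7.58
eef_pos: [0.5505, -0.344, 0.0908]
tcp_rot: [0.997, -0.078, 0.001, 0.001]
contact_force: [0.8, -0.3, 0.4]
opening: 0.952
finger_force: 0.0
time: 8.0
eef_pos: [0.5502, -0.3436, 0.2225]
tcp_rot: [0.997, -0.078, 0.001, 0.001]
contact_force: [0.0, -0.6, 0.3]
opening: 1.003
finger_force: 0.0
shift [-0.0934 -0.363   0.0019] turn None calls 1.8022408506965204 t 8.0 yaw -8.952807408901958 q6 1.0125651307237895 op 1.0025582969540567
```

```bash
for i in 1 2; do python3 -m inch '[[0,-0.009,-0.036,0,0],[0,-0.0187,-0.0726,0,0],[0,-0.028,-0.1089,0,0],[0,-0.0374,-0.1452,0,0],[0,-0.0467,-0.1815,0,0]]'; done
python3 -m inch '[[0,0,0,0,0],[0,0,0,0.03,0],[0,0,0,0.06,0],[0,0,0,0.07,0],[0,0,0,0.07,0]]'
python3 go.py .5145 .0295 .081
python3 - <<'E'
from h import *
p=shot('scene');print([(a['at'],a['score']) for a in ctrl.spot_in('handwheel_valve',p)[:2]])
w=cloud(p);m=(np.hypot(w[...,0]-.55,w[...,1]+.344)<.045)&(w[...,2]>.1)&(w[...,2]<.125);a=w[m];print((a.min(0)+a.max(0))/2,np.ptp(a,axis=0),m.sum())
cv2.imwrite('pics/g2.png',cv2.resize(p['pixels'][100:290,100:366],None,fx=3,fy=3)[:,:,::-1])
E
```

```text
time: 8.42
eef_pos: [0.5315, -0.1553, 0.2198]
tcp_rot: [0.997, -0.078, 0.0, 0.0]
contact_force: [0.4, 0.4, 0.5]
opening: 1.004
finger_force: 0.0
time: 8.83
eef_pos: [0.5136, 0.0315, 0.2199]
tcp_rot: [0.997, -0.078, 0.001, -0.0]
contact_force: [0.8, 0.1, 0.3]
opening: 0.999
finger_force: 0.0
time: 9.25
eef_pos: [0.5117, 0.0297, 0.1461]
tcp_rot: [0.997, -0.078, -0.003, -0.0]
contact_force: [0.3, 0.2, -0.4]
opening: 0.998
finger_force: 0.0
shift [ 0.0032 -0.0002  0.0651] turn None calls 0.31327189061125815 t 9.25 yaw -8.974734387899504 q6 1.5874146378900935 op 0.9978046569840077
[([100.5, 225.7], 0.9)]
[ 0.5499378  -0.34501745  0.11051039] [0.04928602 0.04994157 0.01654591] 349
```

View pics/g2.png

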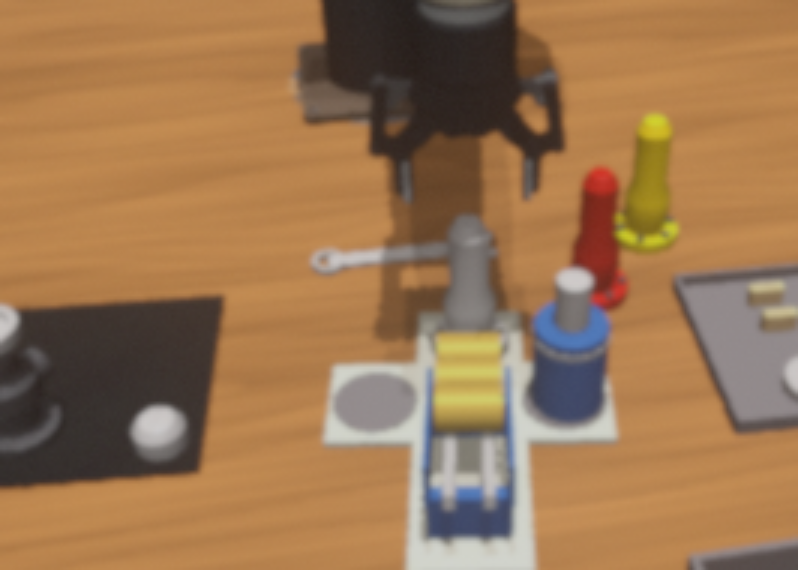

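The handwheel valve stands upright on the mat at crop (10,370) and the gripper is centred over the relief valve at (468,260). Next I descend and grip the bonnet.

```bash
python3 -m inch '[[0,0,0,0.02,0],[0,0,0,0.045,0],[0,0,0,0.06,0],[0,0,0,0.068,0],[0,0,0,0.068,0]]'
python3 -m inch '[[0.2,0,0,0,0],[0.35,0,0,0,0],[0.5,0,0,0,0],[0.65,0,0,0,0],[0.8,0,0,0,0]]' 40
python3 -m inch '[[0.8,0,0,0,0],[0.8,0,0,0,0],[0.8,0,0,0,0],[0.8,0,0,0,0]]'
python3 go.py .442 -.334 .081
```

```text
time: 9.77
eef_pos: [0.5141, 0.0294, 0.0811]
tcp_rot: [0.997, -0.078, -0.0, -0.0]
contact_force: [-0.6, -0.4, -0.5]
opening: 0.999
finger_force: 0.0
time: 10.18
eef_pos: [0.5149, 0.0294, 0.0826]
tcp_rot: [0.997, -0.078, 0.001, 0.0]
contact_force: [-1.0, -1.4, 2.2]
opening: 0.374
finger_force: 41.4
time: 10.52
eef_pos: [0.5149, 0.0294, 0.0825]
tcp_rot: [0.997, -0.078, 0.001, 0.0]
contact_force: [-1.2, -2.2, 5.3]
opening: 0.373
finger_force: 41.7
shift [-0.0155  0.3703  0.0017] turn None calls 1.7817543181077942 t 10.5167 yaw -8.946369327757466 q6 1.5876767110568928 op 0.37257160102950554
```

```bash
python3 -m inch '[[0.8,0,0,-0.003,0],[0.8,0,0,-0.015,0],[0.8,0,0,-0.03,0],[0.8,0,0,-0.045,0],[0.8,0,0,-0.06,0]]' 70
for i in 1 2; do python3 -m inch '[[0.8,-0.001,0.025,0,0],[0.8,-0.0025,0.06,0,0],[0.8,-0.005,0.12,0,0],[0.8,-0.007,0.16,0,0],[0.8,-0.0078,0.185,0,0]]'; done
python3 -m inch '[[0.8,0,0,0,0],[0.8,0,0,0.01,0],[0.8,0,0,0.03,0],[0.8,0,0,0.045,0],[0.8,0,0,0.05,0]]'
python3 -m inch '[[0.8,0,0,0.003,0],[0.8,0,0,0.006,0],[0.8,0,0,0.008,0],[0.8,0,0,0.010,0],[0.8,0,0,0.010,0]]'
```

```text
time: 10.93
eef_pos: [0.5124, 0.0303, 0.1404]
tcp_rot: [0.997, -0.078, -0.002, -0.0]
contact_force: [0.7, -0.2, -6.4]
opening: 0.368
finger_force: 70.1
time: 11.35
eef_pos: [0.4757, -0.152, 0.1402]
tcp_rot: [0.997, -0.078, -0.001, -0.001]
contact_force: [1.1, -0.2, -6.2]
opening: 0.363
finger_force: 70.8
time: 11.77
eef_pos: [0.4395, -0.3334, 0.14]
tcp_rot: [0.997, -0.078, -0.001, -0.001]
contact_force: [1.8, 0.1, -6.1]
opening: 0.368
finger_force: 71.3
time: 12.18
eef_pos: [0.4388, -0.329, 0.0865]
tcp_rot: [0.997, -0.078, -0.003, -0.004]
contact_force: [-0.3, 1.3, -6.4]
opening: 0.366
finger_force: 72.1
time: 12.6
eef_pos: [0.4414, -0.3331, 0.0817]
tcp_rot: [0.997, -0.078, 0.0, 0.0]
contact_force: [-0.1, -0.4, -6.1]
opening: 0.362
finger_force: 72.2
```

```bash
python3 -m inch '[[0.8,0,0,0.001,0],[0.8,0,0,0.001,0],[0.8,0,0,0.0012,0]]'
python3 -m inch '[[0.7,0,0,0,0],[0.5,0,0,0,0],[0.3,0,0,0,0],[0,0,0,0,0],[0,0,0,0,0]]'
python3 -m inch '[[0,0,0,0,0],[0,0,0,-0.03,0],[0,0,0,-0.06,0],[0,0,0,-0.1,0],[0,0,0,-0.14,0]]'
python3 go.py .596 .0965 .22
```

```text
time: 12.85
eef_pos: [0.4413, -0.3333, 0.0807]
tcp_rot: [0.997, -0.078, 0.0, 0.0]
contact_force: [-0.0, 0.7, -3.0]
opening: 0.369
finger_force: 72.4
time: 13.27
eef_pos: [0.4417, -0.3338, 0.0812]
tcp_rot: [0.997, -0.078, 0.001, 0.001]
contact_force: [-0.5, 0.6, -0.3]
opening: 0.898
finger_force: 0.0
time: 13.68
eef_pos: [0.4405, -0.3325, 0.2209]
tcp_rot: [0.997, -0.078, -0.001, -0.001]
contact_force: [-0.2, 0.5, 0.4]
opening: 1.002
finger_force: 0.0
shift [ 0.0868 -0.448   0.0013] turn None calls 2.19379196812271 t 13.6833 yaw -8.959790445192592 q6 0.8967759560812132 op 1.0022225262169768
```

```bash
for i in 1 2 3; do python3 -m inch '[[0,0.0057,-0.03,0,0],[0,0.0113,-0.06,0,0],[0,0.017,-0.09,0,0],[0,0.0226,-0.12,0,0],[0,0.0283,-0.1498,0,0]]'; done
python3 -m inch '[[0,0,0,0,0],[0,0,0,0,0]]'
python3 go.py .596 .0965 .094
python3 - <<'E'
from h import *
p=shot('scene');w=cloud(p)
m=(np.hypot(w[...,0]-.442,w[...,1]+.334)<.04)&(w[...,2]>.075)&(w[...,2]<.14);a=w[m];print((a.min(0)+a.max(0))/2,np.ptp(a,axis=0),m.sum())
cv2.imwrite('pics/g3.png',cv2.resize(p['pixels'][100:290,70:336],None,fx=3,fy=3)[:,:,::-1])
E
```

```text
time: 14.1
eef_pos: [0.4927, -0.1883, 0.2206]
tcp_rot: [0.997, -0.078, 0.0, 0.0]
contact_force: [-0.4, 1.2, 0.3]
opening: 1.0
finger_force: 0.0
time: 14.52
eef_pos: [0.544, -0.0444, 0.2205]
tcp_rot: [0.997, -0.078, 0.0, 0.0]
contact_force: [0.5, -0.2, -0.4]
opening: 1.004
finger_force: 0.0
time: 14.93
eef_pos: [0.5953, 0.0992, 0.2204]
tcp_rot: [0.997, -0.078, 0.0, -0.0]
contact_force: [0.6, -0.4, -0.5]
opening: 1.002
finger_force: 0.0
time: 15.1
eef_pos: [0.595, 0.0988, 0.2201]
tcp_rot: [0.997, -0.077, -0.0, 0.0]
contact_force: [-0.3, -0.4, 0.7]
opening: 1.0
finger_force: 0.0
shift [0.0014 0.0021 0.1261] turn None calls 0.6061366687412305 t 15.1 yaw -8.793663531391294 q6 1.7211284185290132 op 0.999776025243369
[ 0.44794329 -0.33386274  0.10586353] [0.02582481 0.03316186 0.06151648] 334
```

View pics/g3.png

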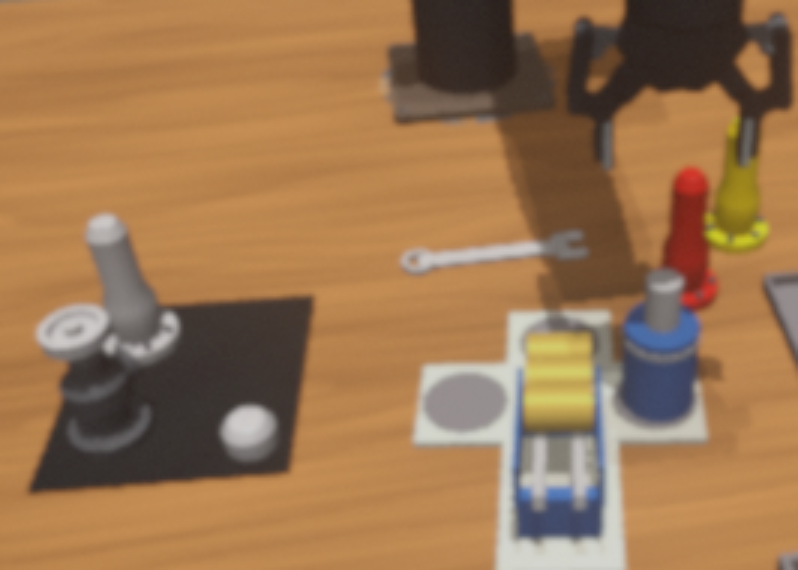

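The relief valve (crop 130,290) and handwheel valve (90,380) both stand on the mat, and the apparent lean is perspective. The gripper is now over the canister.

```bash
python3 -m inch '[[0,0.001,0.0015,0.03,0],[0,0.001,0.0015,0.065,0],[0,0.001,0.0015,0.1,0],[0,0.001,0.0015,0.12,0],[0,0.001,0.0015,0.126,0]]'
python3 -m inch '[[0,0,0,0,0],[0.2,0,0,0,0],[0.4,0,0,0,0],[0.6,0,0,0,0],[0.85,0,0,0,0]]' 40
python3 -m inch '[[0.85,0,0,0,0],[0.85,0,0,0,0],[0.85,0,0,0,0],[0.85,0,0,0,0]]'
python3 go.py .4506 -.2364 .094
```

```text
time: 15.57
eef_pos: [0.5921, 0.0944, 0.0892]
tcp_rot: [0.997, -0.079, -0.004, 0.0]
contact_force: [-0.8, -0.3, -0.7]
opening: 1.002
finger_force: 0.0
time: 15.98
eef_pos: [0.5969, 0.0959, 0.0962]
tcp_rot: [0.997, -0.078, 0.002, -0.0]
contact_force: [0.3, 0.2, 0.4]
opening: 0.456
finger_force: 0.0
time: 16.32
eef_pos: [0.5966, 0.0962, 0.0957]
tcp_rot: [0.997, -0.078, 0.001, -0.0]
contact_force: [-1.2, -0.5, 6.7]
opening: 0.32
finger_force: 39.9
shift [-0.0925  0.3512  0.0014] turn None calls 1.7462127796545395 t 16.3167 yaw -8.94644138644813 q6 1.7189262117419617 op 0.32043500553226617
```

```bash
python3 -m inch '[[0.85,0,0,-0.003,0],[0.85,0,0,-0.02,0],[0.85,0,0,-0.045,0],[0.85,0,0,-0.075,0],[0.85,0,0,-0.105,0]]' 70
python3 -m inch '[[0.85,0,0,-0.005,0]]'
for i in 1 2; do python3 -m inch '[[0.85,-0.006,0.023,0,0],[0.85,-0.015,0.056,0,0],[0.85,-0.03,0.115,0,0],[0.85,-0.04,0.152,0,0],[0.85,-0.0463,0.1756,0,0]]'; done
python3 -m inch '[[0.85,0,0,0,0],[0.85,0,0,0.03,0],[0.85,0,0,0.06,0],[0.85,0,0,0.09,0],[0.85,0,0,0.1,0]]'
python3 -m inch '[[0.85,0,0,0.003,0],[0.85,0,0,0.006,0],[0.85,0,0,0.008,0],[0.85,0,0,0.010,0],[0.85,0,0,0.011,0]]'
```

```text
time: 16.73
eef_pos: [0.5931, 0.096, 0.1961]
tcp_rot: [0.997, -0.078, -0.004, 0.0]
contact_force: [0.0, 0.8, -6.0]
opening: 0.315
finger_force: 69.4
time: 16.82
eef_pos: [0.5975, 0.0961, 0.2082]
tcp_rot: [0.997, -0.078, 0.003, -0.0]
contact_force: [1.8, 0.0, -4.4]
opening: 0.312
finger_force: 70.1
time: 17.23
eef_pos: [0.5198, -0.0709, 0.2004]
tcp_rot: [0.997, -0.078, -0.003, -0.0]
contact_force: [0.2, -0.7, -7.3]
opening: 0.309
finger_force: 70.2
time: 17.65
eef_pos: [0.447, -0.2369, 0.2008]
tcp_rot: [0.997, -0.078, -0.002, -0.001]
contact_force: [0.5, -0.0, -6.0]
opening: 0.311
finger_force: 70.6
time: 18.07
eef_pos: [0.4448, -0.2328, 0.0964]
tcp_rot: [0.997, -0.078, -0.006, -0.004]
contact_force: [-2.2, 1.1, -6.5]
opening: 0.308
finger_force: 71.0
time: 18.48
eef_pos: [0.4506, -0.2372, 0.0946]
tcp_rot: [0.997, -0.078, 0.001, 0.001]
contact_force: [-0.7, -0.3, -6.2]
opening: 0.311
finger_force: 71.0
```

```bash
python3 -m inch '[[0.85,0,0,0.001,0],[0.85,0,0,0.001,0],[0.85,0,0,0.0012,0]]'
python3 -m inch '[[0.7,0,0,0,0],[0.5,0,0,0,0],[0.3,0,0,0,0],[0,0,0,0,0],[0,0,0,0,0]]'
python3 -m inch '[[0,0,0,0,0],[0,0,0,-0.03,0],[0,0,0,-0.06,0],[0,0,0,-0.09,0],[0,0,0,-0.12,0]]'
python3 - <<'E'
from h import *
T=shot('top');S=shot('scene')
for p,n in((T,'top'),(S,'scene')):
    w=cloud(p);im=p['pixels'];hsv=cv2.cvtColor(im,cv2.COLOR_RGB2HSV)
    yaw=np.radians(-9);Rz=np.array([[np.cos(yaw),-np.sin(yaw)],[np.sin(yaw),np.cos(yaw)]])
    l=(w[...,:2]-[.584,.0185])@Rz   # dispenser frame guess
    b=(hsv[...,1]>90)&(hsv[...,0]<35)&(w[...,2]>.05)&(w[...,2]<.1)&(abs(l[...,0])<.1)&(abs(l[...,1])<.05)
    a=np.c_[l[b],w[b][:,2]]
    for x0 in np.arange(-.02,.08,.01):
        k=a[(a[:,0]>=x0)&(a[:,0]<x0+.01)]
        if len(k)>5: print(n,round(x0,3),len(k),'y',np.percentile(k[:,1],[3,97]).round(4),'z',np.median(k[:,2]).round(4))
    e=a[a[:,0]<.016]
    # axis z=.056 radius .018 fit in x
    from scipy.optimize import least_squares
    for x0 in(-.003,):
        f=least_squares(lambda q:np.hypot(e[:,0]-q[0],e[:,2]-q[1])-.018,[0,.056],loss='soft_l1',f_scale=.002);print('bush x,z',f.x)
    print('yaw rect',cv2.minAreaRect(a[:,:2].astype(np.float32)))
    print('end',[(np.round(q['at']).tolist(),q['score'],atz(p,q['at'],.056).round(4)) for q in ctrl.tip_of('bush_end',p)[:2]],'tray',[(np.round(q['at']).tolist(),q['score'],atz(p,q['at'],0).round(4)) for q in ctrl.tip_of('job_tray',p)[:2]])
    for nm,c,z0,z1 in(('hw',(.55,-.344),.1,.125),('rel',(.442,-.334),.12,.14),('can',(.45,-.236),.115,.135)):
        m=(np.hypot(w[...,0]-c[0],w[...,1]-c[1])<.04)&(w[...,2]>z0)&(w[...,2]<z1);q=w[m]
        if len(q): print(nm,((q.min(0)+q.max(0))/2).round(4),m.sum())
c=T['pixels'][110:250,90:300];cv2.imwrite('pics/b.png',cv2.resize(c,None,fx=3.8,fy=3.8,interpolation=2)[:,:,::-1])
E
python3 go.py .585 .018 .22
```

```text
time: 18.73
eef_pos: [0.4504, -0.2372, 0.0938]
tcp_rot: [0.997, -0.078, 0.001, 0.001]
contact_force: [-1.2, 0.9, 3.3]
opening: 0.308
finger_force: 72.3
time: 19.15
eef_pos: [0.4497, -0.2367, 0.0921]
tcp_rot: [0.997, -0.078, 0.0, 0.0]
contact_force: [-0.5, -0.4, 1.3]
opening: 0.86
finger_force: 0.0
time: 19.57
eef_pos: [0.4493, -0.2364, 0.213]
tcp_rot: [0.997, -0.078, -0.0, -0.0]
contact_force: [0.2, -0.5, 0.7]
opening: 1.001
finger_force: 0.0
top -0.02 83 y [-0.0225  0.0196] z 0.0691
top -0.01 90 y [-0.0237  0.0201] z 0.0742
top 0.0 75 y [-0.0225  0.0213] z 0.0738
top 0.01 86 y [-0.0227  0.0209] z 0.0691
top 0.02 99 y [-0.0226  0.0217] z 0.0773
top 0.03 82 y [-0.0219  0.0217] z 0.081
top 0.04 61 y [-0.0228  0.0212] z 0.0786
top 0.05 114 y [-0.0219  0.0205] z 0.0789
top 0.06 91 y [-0.0226  0.0211] z 0.0865
top 0.07 69 y [-0.0217  0.0221] z 0.0867
bush x,z [-0.0005888   0.05699007]
yaw rect ((0.03168960288167, -0.0005180612206459045), (0.04804267734289169, 0.09932593256235123), 89.77462005615234)
end [([351.0, 172.0], 0.71, array([ 0.5704, -0.2128,  0.056 ])), ([254.0, 174.0], 0.65, ar
[... 407 characters left out ...]
0266  0.0187] z 0.0855
scene 0.07 94 y [-0.0268  0.0186] z 0.0855
bush x,z [0.00022296 0.05552864]
yaw rect ((0.040681615471839905, -0.003388596698641777), (0.04856538400053978, 0.10018806159496307), 89.6317138671875)
end [([255.0, 217.0], 0.53, array([0.5814, 0.0147, 0.056 ])), ([257.0, 238.0], 0.48, array([0.6511, 0.0068, 0.056 ]))] tray [([357.0, 202.0], 0.81, array([0.5132, 0.3069, 0.    ])), ([255.0, 228.0], 0.62, array([0.5588, 0.0164, 0.    ]))]
hw [ 0.5492 -0.3448  0.1109] 346
rel [ 0.4466 -0.3331  0.1287] 118
can [ 0.4512 -0.237   0.1233] 109
shift [ 0.095  -0.2721 -0.0095] turn None calls 1.3861946377465935 t 19.8667 yaw -8.960779428713227 q6 1.042859431279993 op 0.9992315680052002
```

View pics/b.png

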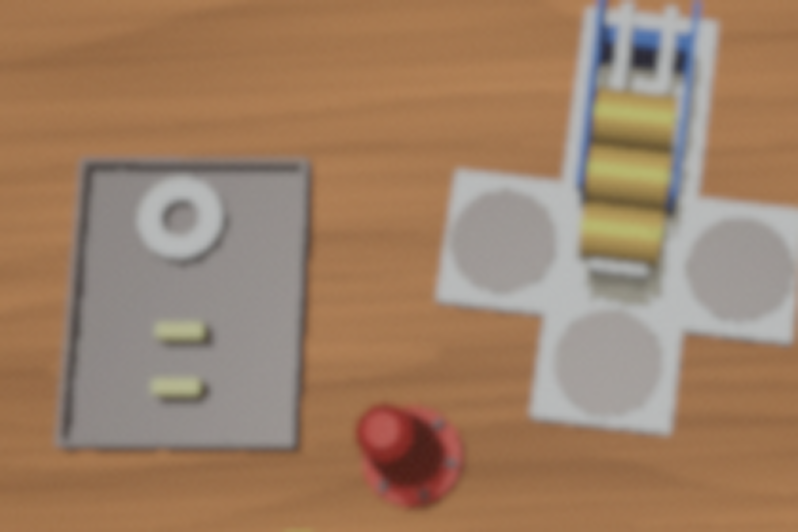

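All three marks are empty in the top crop: (503,240), (740,270) and (610,360). The end bush is at (622,233) and the cradle ribs are at (180,332) and (177,387). All fittings stand on the mat at their expected heights, so the bush is next.

```bash
for i in 1 2; do python3 -m inch '[[0,0.0093,-0.027,0,0],[0,0.0186,-0.054,0,0],[0,0.0278,-0.081,0,0],[0,0.0371,-0.109,0,0],[0,0.0464,-0.1356,0,0]]'; done
python3 -m inch '[[0,0,0,0.035,0],[0,0,0,0.07,0],[0,0,0,0.095,0],[0,0,0,0.1,0],[0,0,0,0.1,0]]'
python3 -m inch '[[0,0,0,0,0],[0,0,0,0,0]]'
python3 go.py .5837 .0167 .038 -9
```

```text
time: 20.28
eef_pos: [0.5159, -0.1081, 0.2096]
tcp_rot: [0.997, -0.078, -0.002, -0.001]
contact_force: [-0.1, -0.1, 0.0]
opening: 1.002
finger_force: 0.0
time: 20.7
eef_pos: [0.5828, 0.0186, 0.2094]
tcp_rot: [0.997, -0.078, -0.002, -0.0]
contact_force: [0.6, 0.3, -0.5]
opening: 1.0
finger_force: 0.0
time: 21.12
eef_pos: [0.5805, 0.0174, 0.1077]
tcp_rot: [0.997, -0.078, -0.004, -0.0]
contact_force: [0.2, 0.4, 0.8]
opening: 0.997
finger_force: 0.0
time: 21.28
eef_pos: [0.5848, 0.0166, 0.1139]
tcp_rot: [0.997, -0.078, 0.002, 0.0]
contact_force: [-0.2, 0.1, 0.6]
opening: 1.001
finger_force: 0.0
shift [-0.0013  0.      0.0759] turn 0.03 calls 0.3649268351342816 t 21.2833 yaw -8.97341194864875 q6 1.582380497638735 op 1.0007501949091095
```

```bash
python3 -m inch '[[0,0,0,0.02,0],[0,0,0,0.04,0],[0,0,0,0.06,0],[0,0,0,0.07,0],[0,0,0,0.074,0]]'
python3 -m inch '[[0,0,0,0,0],[0.2,0,0,0,0],[0.3,0,0,0,0],[0.35,0,0,0,0],[0.6,0,0,0,0]]' 40
python3 -m inch '[[0.6,0,0,0,0],[0.6,0,0,0,0],[0.6,0,0,0,0],[0.6,0,0,0,0]]'
python3 - <<'E'
from h import *
p=shot('scene');cv2.imwrite('pics/g4.png',cv2.resize(p['pixels'][130:270,170:370],None,fx=4,fy=4)[:,:,::-1])
E
```

```text
time: 21.7
eef_pos: [0.5833, 0.0168, 0.0377]
tcp_rot: [0.997, -0.078, -0.0, -0.0]
contact_force: [-0.6, -0.2, -0.0]
opening: 1.003
finger_force: 0.0
time: 22.12
eef_pos: [0.5845, 0.0168, 0.0395]
tcp_rot: [0.997, -0.078, 0.001, 0.0]
contact_force: [0.2, -0.2, 1.7]
opening: 0.58
finger_force: 41.7
time: 22.45
eef_pos: [0.5844, 0.0168, 0.0394]
tcp_rot: [0.997, -0.078, 0.001, 0.0]
contact_force: [-1.2, -0.3, 6.1]
opening: 0.578
finger_force: 42.0
```

View pics/g4.png

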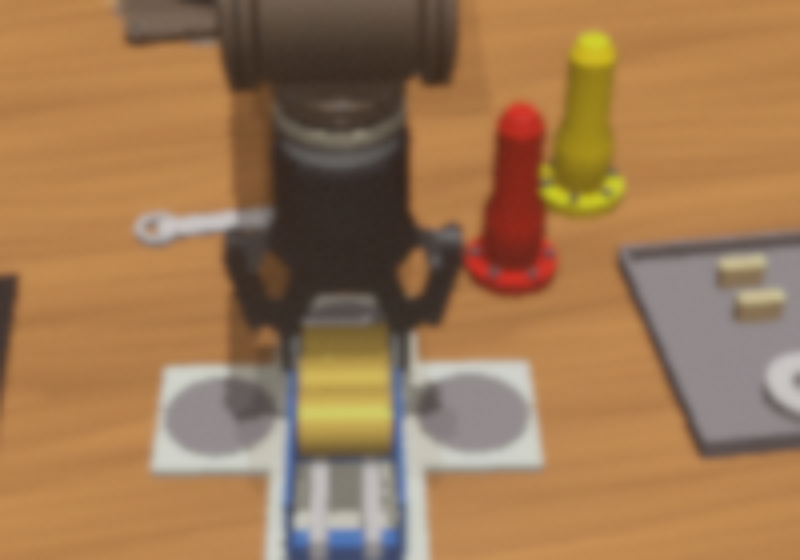

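The gripper is centred on the end bush at crop (345,310), with the fingers clear of the cheeks and plate. I lift fast and measure the cradle meanwhile.

```bash
python3 -m inch '[[0.6,0,0,0,0],[0.6,0,0,-0.03,0],[0.6,0,0,-0.07,0],[0.6,0,0,-0.1,0],[0.6,0,0,-0.12,0]]' 60
python3 -m inch '[[0.6,0,0,0,0],[0.6,0,0,0,0],[0.6,0,0,0,0]]'
python3 - <<'E'
from h import *
for n in('top','scene'):
    p=shot(n,n+'9.png');im=p['pixels'];hsv=cv2.cvtColor(im,cv2.COLOR_RGB2HSV).astype(int);w=cloud(p)
    g=np.zeros(im.shape[:2],bool);v,u=np.mgrid[:384,:512]
    q=np.stack([atz(p,(0,0),0)]*1) # noqa
    m=(hsv[...,1]>45)&(hsv[...,2]>110)&(np.hypot(w[...,0]-.525,w[...,1]-.299)<.05)
    k,lab,st,c=cv2.connectedComponentsWithStats(m.astype(np.uint8))
    for i in range(1,k):
        if st[i,4]>8: print(n,st[i],c[i].round(1),atz(p,c[i],.020).round(4), hsv[lab==i].mean(0).round())
    print('next',[(np.round(a['at']).tolist(),a['score'],w[int(a['at'][1]),int(a['at'][0])]) for a in ctrl.spot_in('bush_next',p)[:3]])
T=cv2.imread('pics/top9.png')[110:250,90:300];S=cv2.imread('pics/scene9.png')[170:290,190:400]
cv2.imwrite('pics/m9.png',np.vstack([cv2.resize(T,(420,280)),cv2.resize(S,(420,240))]))
E
python3 go.py .5238 .2997 .1
```

```text
time: 22.92
eef_pos: [0.5843, 0.0169, 0.1608]
tcp_rot: [0.997, -0.078, 0.002, 0.0]
contact_force: [0.7, 0.1, -2.3]
opening: 0.575
finger_force: 67.4
time: 23.17
eef_pos: [0.5817, 0.0172, 0.1552]
tcp_rot: [0.997, -0.078, -0.002, -0.0]
contact_force: [-0.5, -1.1, -2.3]
opening: 0.575
finger_force: 67.5
top [132 196  13   4  47] [137.9 197.5] [0.539  0.2994 0.02  ] [ 29.  53. 166.]
top [131 211  13   4  45] [137.1 212.4] [0.5023 0.3004 0.02  ] [ 29.  53. 163.]
next []
scene [349 194  17  17 186] [357.1 201.8] [0.5321 0.295  0.02  ] [ 19.  73. 156.]
next [([257.0, 214.0], 0.59, array([0.58789591, 0.01774818, 0.07207786]))]
shift [-0.1013 -0.2701  0.0558] turn None calls 1.4125776307683202 t 23.3667 yaw -8.962138653483764 q6 1.5824258441160042 op 0.5743353279080641
```

View pics/m9.png

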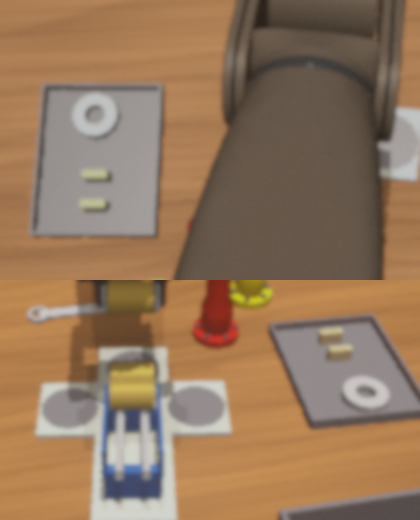

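```bash
for i in 1 2; do python3 -m inch '[[0.6,-0.008,-0.021,0,0],[0.6,-0.02,-0.052,0,0],[0.6,-0.032,-0.083,0,0],[0.6,-0.044,-0.114,0,0],[0.6,-0.0518,-0.1345,0,0]]'; done
python3 -m inch '[[0.6,0,0,0,-6.5],[0.6,0,0,0.03,-6.5],[0.6,0,0,0.06,-6.5],[0.6,0,0,0.09,-6.5],[0.6,0,0,0.1,-6.5]]'
python3 -m inch '[[0.6,0,0,0,0],[0.6,0,0,0,0],[0.6,0,0,0,0]]'
python3 go.py .5235 .2985 .0185 -2.5
python3 - <<'E'
from h import *
p=shot('scene');cv2.imwrite('pics/g5.png',cv2.resize(p['pixels'][120:260,260:460],None,fx=4,fy=4)[:,:,::-1])
E
```

```text
time: 23.78
eef_pos: [0.5517, 0.1602, 0.1566]
tcp_rot: [0.997, -0.078, -0.001, -0.0]
contact_force: [-0.3, -1.4, -1.6]
opening: 0.576
finger_force: 67.4
time: 24.2
eef_pos: [0.5214, 0.3012, 0.1566]
tcp_rot: [0.997, -0.077, -0.001, -0.0]
contact_force: [-0.1, -0.2, -2.4]
opening: 0.574
finger_force: 67.4
time: 24.62
eef_pos: [0.5188, 0.2974, 0.0517]
tcp_rot: [1.0, -0.021, -0.005, 0.002]
contact_force: [-0.2, -0.9, -2.8]
opening: 0.575
finger_force: 67.3
time: 24.87
eef_pos: [0.5245, 0.2993, 0.0599]
tcp_rot: [1.0, -0.022, 0.002, -0.001]
contact_force: [0.3, 0.3, -2.5]
opening: 0.576
finger_force: 67.3
shift [-0.0011  0.0009  0.0414] turn 0.04 calls 0.1992260326373495 t 24.8667 yaw -2.4643493150679636 q6 1.9644398946323594 op 0.5757448661974472
```

View pics/g5.png

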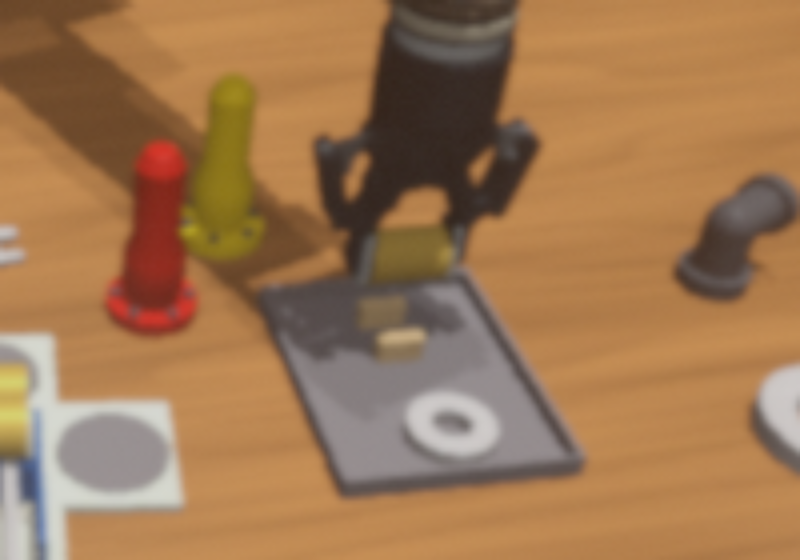

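```bash
python3 -m inch '[[0.6,0,0.001,0.01,0],[0.6,0,0.001,0.02,0],[0.6,0,0.001,0.03,0],[0.6,0,0.001,0.034,0],[0.6,0,0.001,0.036,0]]'
python3 -m inch '[[0.6,0,0,0.001,0],[0.6,0,0,0.001,0]]'
python3 go.py .5235 .2985 .0175 -2.5
```

```text
time: 25.33
eef_pos: [0.5219, 0.2973, 0.0202]
tcp_rot: [1.0, -0.021, -0.001, 0.001]
contact_force: [0.2, -0.1, -1.0]
opening: 0.577
finger_force: 67.5
time: 25.5
eef_pos: [0.5228, 0.2978, 0.0206]
tcp_rot: [1.0, -0.021, -0.0, 0.0]
contact_force: [0.3, -0.7, -1.6]
opening: 0.577
finger_force: 67.5
shift [ 0.0006 -0.0007  0.0031] turn 0.04 calls 0.015669526568756715 t 25.5 yaw -2.458202094713606 q6 1.9629096759734082 op 0.5770056950114806
```

```bash
python3 -m inch '[[0.6,0,0,0.001,0],[0.6,0,0,0.002,0],[0.6,0,0,0.002,0]]'
python3 -m inch '[[0.5,0,0,0,0],[0.4,0,0,0,0],[0.3,0,0,0,0],[0,0,0,0,0],[0,0,0,0,0]]'
python3 -m inch '[[0,0,0,0,0],[0,0,0,-0.03,0],[0,0,0,-0.07,0],[0,0,0,-0.11,0],[0,0,0,-0.15,0]]'
python3 -m inch '[[0,0,0,-0.04,6.5],[0,-0.02,0.04,-0.04,6.5],[0,-0.03,0.08,-0.04,6.5],[0,-0.03,0.11,-0.04,6.5],[0,-0.03,0.14,-0.04,6.5]]'
python3 - <<'E'
from h import *
from scipy.optimize import least_squares
T=shot('top');S=shot('scene')
for p,n in((T,'top'),(S,'scene')):
    w=cloud(p);hsv=cv2.cvtColor(p['pixels'],cv2.COLOR_RGB2HSV)
    for nm,c,z0,z1,yw in(('end',(.5235,.2985),.03,.07,-2.5),('next',(.5837,.0167),.05,.078,-9)):
        b=(hsv[...,1]>80)&(hsv[...,0]<35)&(w[...,2]>z0)&(w[...,2]<z1)&(np.hypot(w[...,0]-c[0],w[...,1]-c[1])<.034)
        l=R.from_euler('z',-yw,degrees=True).apply(w[b]-[*c,0])
        if len(l)<8: print(n,nm,len(l));continue
        l2=l[l[:,0]<.016] if nm=='next' else l
        f=least_squares(lambda q:np.hypot(l2[:,0]-q[0],l2[:,2]-q[1])-.018,[0,.05],loss='soft_l1',f_scale=.002).x
        print(n,nm,'x,z',f.round(4),'y',np.percentile(l[:,1],[3,97]).round(4),len(l),cv2.minAreaRect(w[b][:,:2].astype(np.float32))[2],'ztop',np.percentile(l[:,2],95))
T=T['pixels'][110:250,90:300,::-1];S=S['pixels'][150:290,190:400,::-1]
cv2.imwrite('pics/m10.png',np.vstack([cv2.resize(T,(420,280)),cv2.resize(S,(420,280))]))
E
```

```text
time: 25.75
eef_pos: [0.5233, 0.298, 0.0193]
tcp_rot: [1.0, -0.021, 0.0, -0.0]
contact_force: [0.3, -0.7, -0.9]
opening: 0.579
finger_force: 67.5
time: 26.17
eef_pos: [0.5232, 0.2979, 0.0193]
tcp_rot: [1.0, -0.021, 0.0, -0.0]
contact_force: [0.1, -0.5, -0.3]
opening: 0.952
finger_force: 0.0
time: 26.58
eef_pos: [0.5224, 0.2976, 0.1702]
tcp_rot: [1.0, -0.021, -0.0, 0.0]
contact_force: [0.6, 1.1, 0.2]
opening: 1.001
finger_force: 0.0
time: 27.0
eef_pos: [0.486, 0.1579, 0.2094]
tcp_rot: [0.997, -0.078, 0.001, 0.0]
contact_force: [0.5, -0.1, -0.0]
opening: 0.996
finger_force: 0.0
top end x,z [-0.      0.0353] y [-0.0207  0.0235] 128 88.76242065429688 ztop 0.05466450019460471
top next x,z [-0.0004  0.0569] y [-0.0212  0.0231] 398 81.09136962890625 ztop 0.07705952371362465
scene end x,z [0.0006 0.033 ] y [-0.0275  0.0204] 253 83.93685150146484 ztop 0.05178256386729467
scene next x,z [0.     0.0557] y [-0.0241  0.0225] 168 79.1053237915039 ztop 0.07495610399077654
```

View pics/m10.png

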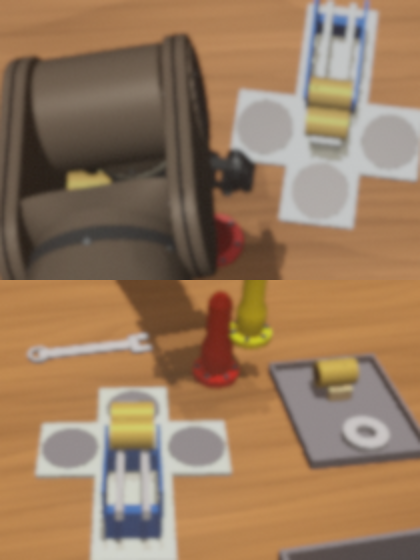

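The end bush lies in the cradle (scene part, 337,372; fitted centre height 34 mm) and the next bush is at the stop. The fittings go back now, canister first.

```bash
python3 -m inch '[[0,0,0,0,0],[0,0,0,0,0]]'; python3 go.py .45 -.237 .21 -9
```

```text
time: 27.27
eef_pos: [0.4871, 0.1596, 0.2091]
tcp_rot: [0.997, -0.078, 0.0, -0.0]
contact_force: [0.4, 1.0, -0.4]
opening: 0.997
finger_force: 0.0
shift [ 0.0252  0.3975 -0.0011] turn 0.03 calls 1.9148401404679254 t 27.2667 yaw -8.96788569172988 q6 1.8453261706132376 op 0.9974231834481411
```

```bash
for i in 1 2; do python3 -m inch '[[0,0.0025,0.04,0,0],[0,0.005,0.08,0,0],[0,0.0075,0.12,0,0],[0,0.01,0.16,0,0],[0,0.0126,0.1988,0,0]]'; done
python3 -m inch '[[0,0,0,0,0],[0,0,0,0.035,0],[0,0,0,0.07,0],[0,0,0,0.1,0],[0,0,0,0.1,0]]'
python3 -m inch '[[0,0,0,0,0],[0,0,0,0.01,0],[0,0,0,0.016,0],[0,0,0,0.016,0]]'
python3 go.py .45 -.237 .0925 -9
```

```text
time: 27.68
eef_pos: [0.4685, -0.0396, 0.2091]
tcp_rot: [0.997, -0.077, 0.0, -0.0]
contact_force: [0.8, 0.3, -0.6]
opening: 1.001
finger_force: 0.0
time: 28.1
eef_pos: [0.4504, -0.2386, 0.209]
tcp_rot: [0.997, -0.077, 0.0, -0.0]
contact_force: [0.8, 0.1, -1.1]
opening: 0.999
finger_force: 0.0
time: 28.52
eef_pos: [0.4467, -0.2333, 0.1021]
tcp_rot: [0.997, -0.077, -0.006, -0.004]
contact_force: [-1.3, 0.8, -0.4]
opening: 0.998
finger_force: 0.0
time: 28.85
eef_pos: [0.4504, -0.2373, 0.0932]
tcp_rot: [0.997, -0.078, 0.0, 0.0]
contact_force: [0.3, -0.3, -0.1]
opening: 1.001
finger_force: 0.0
shift [-0.0004 -0.0003  0.0007] turn 0.08 calls 0.004316773031303497 t 28.85 yaw -8.92393669366358 q6 1.0419614834200717 op 1.0005988448513787
```

```bash
python3 -m inch '[[0.2,0,0,0,0],[0.4,0,0,0,0],[0.6,0,0,0,0],[0.85,0,0,0,0],[0.85,0,0,0,0]]' 40
python3 -m inch '[[0.85,0,0,0,0],[0.85,0,0,0,0],[0.85,0,0,0,0],[0.85,0,0,0,0]]'
python3 -m inch '[[0.85,0,0,-0.003,0],[0.85,0,0,-0.02,0],[0.85,0,0,-0.045,0],[0.85,0,0,-0.075,0],[0.85,0,0,-0.105,0]]' 70
python3 -m inch '[[0.85,0,0,-0.005,0],[0.85,0,0,-0.005,0]]'
python3 go.py .5966 .0962 .2 -9
```

```text
time: 29.27
eef_pos: [0.4502, -0.2375, 0.0935]
tcp_rot: [0.997, -0.078, 0.0, 0.0]
contact_force: [0.6, 0.3, 0.8]
opening: 0.319
finger_force: 39.4
time: 29.6
eef_pos: [0.4502, -0.2375, 0.0935]
tcp_rot: [0.997, -0.078, 0.0, 0.0]
contact_force: [-0.4, 1.6, 5.0]
opening: 0.316
finger_force: 39.5
time: 30.02
eef_pos: [0.4479, -0.2361, 0.1955]
tcp_rot: [0.997, -0.078, -0.003, -0.002]
contact_force: [0.1, -0.9, -6.8]
opening: 0.311
finger_force: 69.4
time: 30.18
eef_pos: [0.4504, -0.2381, 0.2037]
tcp_rot: [0.997, -0.078, 0.001, 0.001]
contact_force: [-0.2, 0.4, -7.1]
opening: 0.307
finger_force: 69.9
shift [ 0.0923 -0.353   0.0033] turn 0.04 calls 1.7541233058279708 t 30.1833 yaw -8.958478128597456 q6 1.0417991385057308 op 0.3073667797024401
```

```bash
for i in 1 2; do python3 -m inch '[[0.85,0.006,-0.023,0,0],[0.85,0.015,-0.056,0,0],[0.85,0.03,-0.115,0,0],[0.85,0.04,-0.153,0,0],[0.85,0.0462,-0.1765,0,0]]'; done
python3 -m inch '[[0.85,0,0,0,0],[0.85,0,0,0.03,0],[0.85,0,0,0.06,0],[0.85,0,0,0.08,0],[0.85,0,0,0.095,0]]'
python3 -m inch '[[0.85,0,0,0,0],[0.85,0,0,0,0],[0.85,0,0,0,0]]'
python3 go.py .5966 .0962 .0955 -9
```

```text
time: 30.6
eef_pos: [0.5212, -0.0681, 0.1983]
tcp_rot: [0.997, -0.079, -0.003, -0.001]
contact_force: [0.5, -0.6, -7.1]
opening: 0.308
finger_force: 70.1
time: 31.02
eef_pos: [0.5943, 0.0986, 0.1977]
tcp_rot: [0.997, -0.078, -0.004, 0.0]
contact_force: [1.4, -1.4, -5.9]
opening: 0.309
finger_force: 70.5
time: 31.43
eef_pos: [0.5912, 0.0969, 0.0999]
tcp_rot: [0.997, -0.078, -0.006, 0.001]
contact_force: [-0.7, 0.6, -6.8]
opening: 0.309
finger_force: 71.5
time: 31.68
eef_pos: [0.5958, 0.0967, 0.107]
tcp_rot: [0.997, -0.078, -0.001, 0.0]
contact_force: [0.4, 0.1, -5.7]
opening: 0.309
finger_force: 71.3
shift [0.0009 0.0004 0.0115] turn 0.04 calls 0.0556704037169355 t 31.6833 yaw -8.96243578669681 q6 1.7202416652541113 op 0.3085706499628328
```

```bash
python3 -m inch '[[0.85,0,0,0.003,0],[0.85,0,0,0.006,0],[0.85,0,0,0.009,0],[0.85,0,0,0.0105,0],[0.85,0,0,0.0105,0]]'
python3 -m inch '[[0.85,0,0,0.001,0],[0.85,0,0,0.001,0],[0.85,0,0,0.001,0]]'
```

```text
time: 32.1
eef_pos: [0.5958, 0.0968, 0.0971]
tcp_rot: [0.997, -0.078, -0.0, 0.0]
contact_force: [0.3, -0.3, -6.2]
opening: 0.308
finger_force: 71.4
time: 32.35
eef_pos: [0.5962, 0.0968, 0.0966]
tcp_rot: [0.997, -0.078, 0.0, -0.0]
contact_force: [-0.9, -0.3, -5.9]
opening: 0.304
finger_force: 71.4
```

```bash
python3 -m inch '[[0.85,0,0,0.001,0],[0.85,0,0,0.0015,0],[0.85,0,0,0.0015,0]]'
python3 -m inch '[[0.7,0,0,0,0],[0.5,0,0,0,0],[0.3,0,0,0,0],[0,0,0,0,0],[0,0,0,0,0]]'
python3 -m inch '[[0,0,0,0,0],[0,0,0,-0.03,0],[0,0,0,-0.06,0],[0,0,0,-0.09,0],[0,0,0,-0.12,0]]'
python3 go.py .4412 -.3335 .215 -9
```

```text
time: 32.6
eef_pos: [0.5966, 0.0969, 0.0957]
tcp_rot: [0.997, -0.078, 0.0, -0.0]
contact_force: [-0.0, -0.2, -2.5]
opening: 0.309
finger_force: 72.0
time: 33.02
eef_pos: [0.597, 0.0968, 0.0959]
tcp_rot: [0.997, -0.078, 0.001, -0.0]
contact_force: [0.7, 0.2, 0.8]
opening: 0.869
finger_force: 0.0
time: 33.43
eef_pos: [0.596, 0.0968, 0.2163]
tcp_rot: [0.997, -0.078, -0.0, -0.0]
contact_force: [0.8, 0.1, 1.0]
opening: 1.004
finger_force: 0.0
shift [-0.0859  0.4492  0.0013] turn 0.04 calls 2.1986828862231422 t 33.4333 yaw -8.958962263713769 q6 1.7203078829374627 op 1.003726439702134
```

```bash
for i in 1 2 3; do python3 -m inch '[[0,-0.0057,0.03,0,0],[0,-0.0114,0.06,0,0],[0,-0.0171,0.09,0,0],[0,-0.0229,0.12,0,0],[0,-0.0286,0.1497,0,0]]'; done
python3 -m inch '[[0,0,0,0,0],[0,0,0,0.035,0],[0,0,0,0.07,0],[0,0,0,0.1,0],[0,0,0,0.115,0]]'
python3 -m inch '[[0,0,0,0,0],[0,0,0,0.01,0],[0,0,0,0.019,0],[0,0,0,0.019,0],[0,0,0,0.019,0]]'
python3 go.py .4415 -.3335 .081 -9
```

```text
time: 33.85
eef_pos: [0.5441, -0.0477, 0.2153]
tcp_rot: [0.997, -0.078, 0.0, 0.0]
contact_force: [0.4, -0.0, -0.8]
opening: 1.0
finger_force: 0.0
time: 34.27
eef_pos: [0.4924, -0.1914, 0.2153]
tcp_rot: [0.997, -0.078, 0.0, 0.0]
contact_force: [1.6, -0.3, 0.3]
opening: 1.0
finger_force: 0.0
time: 34.68
eef_pos: [0.4408, -0.3349, 0.2153]
tcp_rot: [0.997, -0.078, 0.0, 0.0]
contact_force: [1.0, -0.4, 0.3]
opening: 1.0
finger_force: 0.0
time: 35.1
eef_pos: [0.4397, -0.3312, 0.0957]
tcp_rot: [0.997, -0.078, -0.002, -0.002]
contact_force: [-0.5, 0.3, 0.3]
opening: 1.0
finger_force: 0.0
time: 35.52
eef_pos: [0.4418, -0.3336, 0.0814]
tcp_rot: [0.997, -0.078, 0.0, 0.0]
contact_force: [-0.9, 0.7, -0.2]
opening: 1.002
finger_force: 0.0
shift [-0.0003 -0.0001  0.0004] turn 0.05 calls 0.0026504128014087536 t 35.5167 yaw -8.949199550348057 q6 0.8969200992776091 op 1.0021566243592799
```

```bash
python3 -m inch '[[0.2,0,0,0,0],[0.4,0,0,0,0],[0.6,0,0,0,0],[0.8,0,0,0,0],[0.8,0,0,0,0]]' 40
python3 -m inch '[[0.8,0,0,0,0],[0.8,0,0,0,0],[0.8,0,0,0,0],[0.8,0,0,0,0]]'
python3 -m inch '[[0.8,0,0,-0.003,0],[0.8,0,0,-0.015,0],[0.8,0,0,-0.03,0],[0.8,0,0,-0.05,0],[0.8,0,0,-0.07,0]]' 70
python3 -m inch '[[0.8,0,0,0,0],[0.8,0,0,0,0],[0.8,0,0,0,0]]'
python3 go.py .5149 .0294 .15 -9
```

```text
time: 35.93
eef_pos: [0.4418, -0.334, 0.0816]
tcp_rot: [0.997, -0.078, 0.0, 0.001]
contact_force: [-0.9, -1.6, 0.4]
opening: 0.377
finger_force: 40.6
time: 36.27
eef_pos: [0.4418, -0.334, 0.0815]
tcp_rot: [0.997, -0.078, 0.0, 0.001]
contact_force: [-1.5, -1.5, 3.1]
opening: 0.373
finger_force: 40.8
time: 36.68
eef_pos: [0.4401, -0.3315, 0.1495]
tcp_rot: [0.997, -0.078, -0.002, -0.002]
contact_force: [1.0, -0.1, -5.7]
opening: 0.366
finger_force: 70.1
time: 36.93
eef_pos: [0.4405, -0.3322, 0.149]
tcp_rot: [0.997, -0.078, -0.001, -0.001]
contact_force: [0.9, -0.1, -7.2]
opening: 0.368
finger_force: 70.2
shift [ 1.720e-02 -3.688e-01 -1.000e-04] turn 0.05 calls 1.7747983803322647 t 36.9333 yaw -8.95311084872629 q6 0.8968511799426644 op 0.36792518569001104
```

```bash
for i in 1 2; do python3 -m inch '[[0.8,0.001,-0.025,0,0],[0.8,0.0025,-0.06,0,0],[0.8,0.005,-0.12,0,0],[0.8,0.007,-0.16,0,0],[0.8,0.0079,-0.185,0,0]]'; done
python3 -m inch '[[0.8,0,0,0,0],[0.8,0,0,0.015,0],[0.8,0,0,0.035,0],[0.8,0,0,0.05,0],[0.8,0,0,0.058,0]]'
python3 -m inch '[[0.8,0,0,0,0],[0.8,0,0,0,0],[0.8,0,0,0,0]]'
python3 go.py .5149 .0294 .0835 -9
```

```text
time: 37.35
eef_pos: [0.4765, -0.1496, 0.1484]
tcp_rot: [0.997, -0.079, -0.002, -0.001]
contact_force: [2.0, -0.3, -4.4]
opening: 0.366
finger_force: 70.9
time: 37.77
eef_pos: [0.513, 0.0315, 0.1485]
tcp_rot: [0.997, -0.078, -0.002, -0.0]
contact_force: [0.9, 0.1, -7.3]
opening: 0.365
finger_force: 71.4
time: 38.18
eef_pos: [0.5112, 0.0301, 0.0884]
tcp_rot: [0.997, -0.078, -0.004, -0.0]
contact_force: [-0.9, -0.1, -6.3]
opening: 0.368
finger_force: 72.3
time: 38.43
eef_pos: [0.5152, 0.0292, 0.0935]
tcp_rot: [0.997, -0.078, 0.001, 0.0]
contact_force: [-0.8, -0.7, -6.6]
opening: 0.366
finger_force: 72.4
shift [-0.0004 -0.0002  0.01  ] turn 0.03 calls 0.048023842930699334 t 38.4333 yaw -8.973868185031186 q6 1.587107883577394 op 0.3662985786957197
```

```bash
python3 -m inch '[[0.8,0,0,0.003,0],[0.8,0,0,0.006,0],[0.8,0,0,0.0085,0],[0.8,0,0,0.0095,0],[0.8,0,0,0.0095,0]]'
python3 -m inch '[[0.8,0,0,0,0],[0.8,0,0,0,0]]'
```

```text
time: 38.85
eef_pos: [0.5148, 0.0293, 0.0837]
tcp_rot: [0.997, -0.078, 0.0, 0.0]
contact_force: [-0.0, 0.1, -5.6]
opening: 0.369
finger_force: 72.4
time: 39.02
eef_pos: [0.5148, 0.0293, 0.0837]
tcp_rot: [0.997, -0.078, 0.0, 0.0]
contact_force: [0.7, -0.9, -4.3]
opening: 0.37
finger_force: 72.4
```

```bash
python3 -m inch '[[0.8,0,0,0.0006,0],[0.8,0,0,0.0006,0]]'
python3 -m inch '[[0.7,0,0,0,0],[0.5,0,0,0,0],[0.3,0,0,0,0],[0,0,0,0,0],[0,0,0,0,0]]'
python3 -m inch '[[0,0,0,0,0],[0,0,0,-0.03,0],[0,0,0,-0.06,0],[0,0,0,-0.1,0],[0,0,0,-0.14,0]]'
for i in 1 2; do python3 -m inch '[[0,0.0094,0.036,0,0],[0,0.0188,0.0726,0,0],[0,0.0282,0.109,0,0],[0,0.0376,0.1453,0,0],[0,0.047,0.1816,0,0]]'; done
python3 -m inch '[[0,0,0,0,0],[0,0,0,0.035,0],[0,0,0,0.07,0],[0,0,0,0.1,0],[0,0,0,0.1,0]]'
python3 -m inch '[[0,0,0,0,0],[0,0,0,0,0],[0,0,0,0,0]]'
python3 go.py .5505 -.344 .090 -9
```

```text
time: 39.18
eef_pos: [0.5149, 0.0293, 0.0837]
tcp_rot: [0.997, -0.078, 0.0, 0.0]
contact_force: [-1.6, -0.6, 0.7]
opening: 0.367
finger_force: 72.9
time: 39.6
eef_pos: [0.5153, 0.0293, 0.0833]
tcp_rot: [0.997, -0.078, 0.001, 0.0]
contact_force: [0.1, 0.4, 0.6]
opening: 0.9
finger_force: 0.0
time: 40.02
eef_pos: [0.5139, 0.0295, 0.2235]
tcp_rot: [0.997, -0.078, -0.001, -0.0]
contact_force: [1.9, 0.4, -0.1]
opening: 1.002
finger_force: 0.0
time: 40.43
eef_pos: [0.5328, -0.159, 0.2232]
tcp_rot: [0.997, -0.078, 0.0, 0.0]
contact_force: [0.9, -0.5, -0.1]
opening: 1.002
finger_force: 0.0
time: 40.85
eef_pos: [0.5509, -0.346, 0.2227]
tcp_rot: [0.997, -0.078, 0.0, -0.0]
contact_force: [0.8, 1.7, 0.0]
opening: 1.001
finger_force: 0.0
time: 41.27
eef_pos: [0.547, -0.3405, 0.1145]
tcp_rot: [0.997, -0.078, -0.006, -0.004]
contact_force: [-0.8, 0.8, -1.8]
opening: 0.999
finger_force: 0.0
time: 41.52
eef_pos: [0.5526, -0.3451, 0.1263]
tcp_rot: [0.997, -0.078, 0.002, 0.002]
contact_force: [-0.4, 0.5, 0.4]
opening: 1.001
finger_force: 0.0
shift [-0.0024 -0.0009  0.0363] turn 0.06 calls 0.1748207250625967 t 41.5167 yaw -8.937911860661059 q6 1.0129971136561575 op 1.0006571940379634
```

```bash
python3 -m inch '[[0,-0.0005,-0.0005,0.01,0],[0,-0.0005,-0.0005,0.022,0],[0,-0.0005,-0.0005,0.033,0],[0,-0.0005,-0.0005,0.033,0],[0,-0.0005,-0.0005,0.033,0]]'
python3 go.py .5505 -.344 .090 -9
python3 -m inch '[[0.2,0,0,0,0],[0.35,0,0,0,0],[0.45,0,0,0,0],[0.6,0,0,0,0],[0.6,0,0,0,0]]' 40
python3 -m inch '[[0.6,0,0,0,0],[0.6,0,0,0,0],[0.6,0,0,0,0],[0.6,0,0,0,0]]'
python3 -m inch '[[0.6,0,0,-0.003,0],[0.6,0,0,-0.015,0],[0.6,0,0,-0.03,0],[0.6,0,0,-0.045,0],[0.6,0,0,-0.06,0]]' 70
python3 -m inch '[[0.6,0,0,0,0],[0.6,0,0,0,0],[0.6,0,0,0,0]]'
python3 go.py .5725 -.062 .15 -9
```

```text
time: 41.93
eef_pos: [0.5496, -0.3427, 0.0879]
tcp_rot: [0.997, -0.078, -0.001, -0.001]
contact_force: [0.2, -0.8, -0.4]
opening: 1.0
finger_force: 0.0
shift [ 0.0011  0.0012 -0.0021] turn 0.04 calls 0.012675491683321332 t 41.9333 yaw -8.956978887921327 q6 1.0131965697392888 op 1.0004650682699514
time: 42.35
eef_pos: [0.5509, -0.344, 0.0908]
tcp_rot: [0.997, -0.078, 0.001, 0.001]
contact_force: [-0.8, -0.3, 2.2]
opening: 0.57
finger_force: 41.5
time: 42.68
eef_pos: [0.551, -0.344, 0.0908]
tcp_rot: [0.997, -0.078, 0.001, 0.001]
contact_force: [-0.4, -1.0, 5.3]
opening: 0.571
finger_force: 41.6
time: 43.1
eef_pos: [0.5493, -0.3421, 0.1484]
tcp_rot: [0.997, -0.078, -0.002, -0.002]
contact_force: [0.0, -0.5, -4.5]
opening: 0.56
finger_force: 73.0
time: 43.35
eef_pos: [0.5496, -0.3424, 0.1479]
tcp_rot: [0.997, -0.078, -0.001, -0.001]
contact_force: [-0.4, -0.0, -4.6]
opening: 0.556
finger_force: 73.1
shift [-0.021  -0.2806 -0.0015] turn 0.05 calls 1.3528553558431147 t 43.35 yaw -8.951027114900215 q6 1.0132051648798583 op 0.5564033549217607
```

```bash
for i in 1 2; do python3 -m inch '[[0.6,-0.0016,-0.02,0,0],[0.6,-0.0038,-0.048,0,0],[0.6,-0.0073,-0.093,0,0],[0.6,-0.0096,-0.121,0,0],[0.6,-0.0111,-0.1408,0,0]]'; done
python3 -m inch '[[0.6,0,0,0,0],[0.6,0,0,0.015,0],[0.6,0,0,0.03,0],[0.6,0,0,0.04,0],[0.6,0,0,0.045,0]]'
python3 -m inch '[[0.6,0,0,0,0],[0.6,0,0,0,0],[0.6,0,0,0,0]]'
python3 go.py .573 -.062 .0928 -9
```

```text
time: 43.77
eef_pos: [0.5599, -0.1986, 0.1471]
tcp_rot: [0.997, -0.077, -0.002, -0.002]
contact_force: [0.4, -0.0, -5.0]
opening: 0.553
finger_force: 73.5
time: 44.18
eef_pos: [0.5707, -0.0582, 0.1475]
tcp_rot: [0.997, -0.077, -0.002, -0.001]
contact_force: [0.3, 0.1, -5.5]
opening: 0.557
finger_force: 73.7
time: 44.6
eef_pos: [0.5703, -0.0617, 0.1015]
tcp_rot: [0.997, -0.078, -0.003, -0.0]
contact_force: [-0.5, 0.1, -5.1]
opening: 0.56
finger_force: 73.8
time: 44.85
eef_pos: [0.573, -0.0623, 0.1056]
tcp_rot: [0.997, -0.078, 0.001, 0.0]
contact_force: [0.5, -0.3, -5.0]
opening: 0.561
finger_force: 73.8
shift [-0.0001 -0.0003  0.0128] turn 0.02 calls 0.06134742638438047 t 44.85 yaw -8.982754086428216 q6 1.443326215670548 op 0.5613285196596683
```

```bash
python3 -m inch '[[0.6,0,0,0.004,0],[0.6,0,0,0.007,0],[0.6,0,0,0.010,0],[0.6,0,0,0.0115,0],[0.6,0,0,0.0115,0]]'
python3 -m inch '[[0.6,0,0,0.0007,0],[0.6,0,0,0.0007,0],[0.6,0,0,0.0007,0]]'
```

```text
time: 45.27
eef_pos: [0.5725, -0.0619, 0.0932]
tcp_rot: [0.997, -0.078, -0.0, -0.0]
contact_force: [-0.5, 0.5, -4.8]
opening: 0.557
finger_force: 73.9
time: 45.52
eef_pos: [0.5727, -0.0619, 0.093]
tcp_rot: [0.997, -0.078, 0.0, 0.0]
contact_force: [-0.0, 0.2, -2.1]
opening: 0.559
finger_force: 74.1
```

Touching. I release, lift, back off to the side and check.

```bash
python3 -m inch '[[0.6,0,0,0.0005,0],[0.6,0,0,0.0005,0]]'
python3 -m inch '[[0.5,0,0,0,0],[0.4,0,0,0,0],[0.3,0,0,0,0],[0,0,0,0,0],[0,0,0,0,0]]'
python3 -m inch '[[0,0,0,0,0],[0,0,0,-0.03,0],[0,0,0,-0.06,0],[0,0,0,-0.1,0],[0,0,0,-0.14,0]]'
for i in 1 2; do python3 -m inch '[[0,0,0.035,0,0],[0,0,0.07,0,0],[0,0,0.105,0,0],[0,0,0.14,0,0],[0,0,0.17,0,0]]'; done
python3 -m inch '[[0,0,0,0,0],[0,0,0,0,0],[0,0,0,0,0]]'
python3 - <<'E'
from h import *
P={n:shot(n) for n in('top','scene')};F=np.load('first.npz')
for nm,c,z0,z1 in(('wheel',(.571,-.0615),.103,.125),('neck',(.596,.0965),.118,.135),('tip',(.515,.029),.124,.14),('end',(.5235,.2985),.03,.07),('next',(.5837,.0167),.065,.078),('cap',(.584,-.222),.02,.05),('flange',(.615,.308),.008,.02)):
    for n in P:
        o=[]
        for w in(F[n],cloud(P[n])):
            a=w[(np.hypot(w[...,0]-c[0],w[...,1]-c[1])<.038)&(w[...,2]>z0)&(w[...,2]<z1)]
            o.append(((np.percentile(a,3,0)+np.percentile(a,97,0))/2).round(4).tolist() if len(a)>5 else None)
        print(nm,n,o)
cv2.imwrite('pics/end.png',np.vstack([cv2.resize(P['top']['pixels'][110:260,90:440,::-1],(700,300)),cv2.resize(P['scene']['pixels'][140:290,70:420,::-1],(700,300))]))
print(ctrl.get_state()['time'])
E
```

```text
time: 45.68
eef_pos: [0.573, -0.062, 0.093]
tcp_rot: [0.997, -0.078, 0.001, 0.0]
contact_force: [-0.8, 0.3, 0.3]
opening: 0.558
finger_force: 74.3
time: 46.1
eef_pos: [0.5727, -0.0619, 0.0923]
tcp_rot: [0.997, -0.078, 0.0, 0.0]
contact_force: [0.0, 0.1, -0.3]
opening: 0.954
finger_force: 0.0
time: 46.52
eef_pos: [0.5717, -0.0616, 0.2327]
tcp_rot: [0.997, -0.078, -0.001, -0.0]
contact_force: [0.4, -0.7, 0.2]
opening: 0.998
finger_force: 0.0
time: 46.93
eef_pos: [0.5455, -0.2317, 0.2324]
tcp_rot: [0.997, -0.078, 0.0, 0.0]
contact_force: [0.2, 0.0, 0.1]
opening: 0.998
finger_force: 0.0
time: 47.35
eef_pos: [0.5188, -0.3999, 0.2321]
tcp_rot: [0.997, -0.079, 0.0, 0.0]
contact_force: [1.5, 0.8, 0.4]
opening: 0.997
finger_force: 0.0
time: 47.6
eef_pos: [0.5194, -0.3972, 0.2318]
tcp_rot: [0.997, -0.078, -0.0, -0.0]
contact_force: [0.2, -0.5, -0.4]
opening: 0.999
finger_force: 0.0
wheel top [[0.5699, -0.06, 0.1154], [0.5694, -0.0598, 0.1154]]
wheel scene [[0.573, -0.0635, 0.1127], [0.5724, -0.0632, 0.113]]
neck top [[0.5939, 0.0987, 0.1277], [0.5945, 0.0994, 0.1271]]
neck scene [[0.5978, 0.095, 0.1255], [0.5986, 0.0955, 0.1254]]
tip top [[0.5134, 0.031, 0.1327], [0.5136, 0.0311, 0.1327]]
tip scene [[0.5206, 0.027, 0.1313], [0.52, 0.0282, 0.131]]
end top [None, [0.523, 0.2989, 0.0442]]
end scene [None, [0.5282, 0.2951, 0.0418]]
next top [[0.5883, 0.0182, 0.0715], [0.5888, 0.0181, 0.0715]]
next scene [[0.5926, 0.0147, 0.0725], [0.5921, 0.0147, 0.0722]]
cap top [[0.5827, -0.2273, 0.0282], [0.5821, -0.2273, 0.0283]]
cap scene [[0.588, -0.2318, 0.0272], [0.588, -0.2318, 0.0271]]
flange top [[0.6179, 0.3052, 0.0141], [0.6171, 0.3047, 0.0139]]
flange scene [[0.6207, 0.2996, 0.0128], [0.6206, 0.2998, 0.0131]]
47.7
```

View pics/end.png

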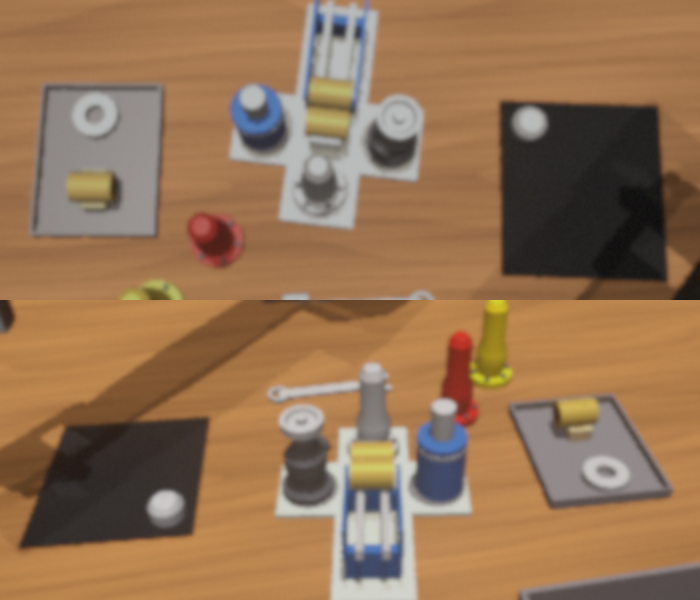

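The picture shows all three fittings upright on their marks: canister (257,115), handwheel valve (395,130) and relief valve (320,182), each within 1–2 mm of its start. The end bush is in the cradle (90,188), the next one is at the stop (328,123), and the cap and flange have not moved.

```bash
python3 -c "
from plant import ctrl
print(ctrl.sign_off())"
```

```text
the job is handed in; nothing more can be done
None
```

The job is handed in: in the last check the end bush was in the cradle, the next bush was at the stop, all three fittings stood upright within about 2 mm of their start spots, and the pipe cap and small flange had not moved.

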